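Check-weigh the oldest kit cartons and restock the gravity lane

TASK

First zero the dial scale with its tare knob (pointer inside the thick zero mark) and let go of the knob. Then take the two oldest cartons, one after the other, from the low front end of the sloped lane, stand both upright on the scale's pan, front one first, and press the record button with both on the pan. Load all the new cartons waiting on the table beside the lane into the lane behind any carton left there, lengthwise and upright, flat on the deck between the guides; leave the bottle, jar and cup alone.

Things in the scene. Friction and masses are not known exactly. Their poses are not given: they have to be found in the camera images.
- lane: slippery fixed steel lane. Origin on the deck, mid-width, at the inner face of the front lip; x runs up the 0.21 rad slope along the deck, y across to the left, z square to the deck. Deck to x = 306 mm, lip 30 mm high, side guides 10 mm high, 58 mm apart, open above and at the high end. Front carton's centre is at x = 32 mm, each next one 64 mm further
- lane_high (a point): point on the lane's deck, mid-width, 240 mm up from the lip (axes as the lane's), where a carton can be set down even when three stand in the lane. A carton let go on the deck slides down at once to the lip or the next carton; when one is taken out those behind slide down. Lift and lower square to the deck to keep clear of the neighbours
- old1_mid (a point): oldest carton, at the start the front one in the lane, against the lip: white kit carton with a grey band, 64 mm long (its x, along the lane when it stands there), 50 mm wide (its y), 56 mm high (its z), 0.11 to 0.22 kg; the point is its centre, 28 mm above its underside. All cartons look alike. 
- old2_mid (a point): second oldest carton, at the start right behind the front one: white kit carton with a grey band, 64 mm long (its x, along the lane when it stands there), 50 mm wide (its y), 56 mm high (its z), 0.11 to 0.22 kg; the point is its centre, 28 mm above its underside. All cartons look alike. 
- old3_mid (a point): third carton of the lane, present in some starts only; it stays in the lane and slides to the front: white kit carton with a grey band, 64 mm long (its x, along the lane when it stands there), 50 mm wide (its y), 56 mm high (its z), 0.11 to 0.22 kg; the point is its centre, 28 mm above its underside. All cartons look alike. 
- new1_mid (a point): new carton, at the start standing on the table to the left of the lane; two or three new ones are present: white kit carton with a grey band, 64 mm long (its x, along the lane when it stands there), 50 mm wide (its y), 56 mm high (its z), 0.11 to 0.22 kg; the point is its centre, 28 mm above its underside. All cartons look alike. 
- new2_mid (a point): new carton, likewise: white kit carton with a grey band, 64 mm long (its x, along the lane when it stands there), 50 mm wide (its y), 56 mm high (its z), 0.11 to 0.22 kg; the point is its centre, 28 mm above its underside. All cartons look alike. 
- new3_mid (a point): new carton, likewise: white kit carton with a grey band, 64 mm long (its x, along the lane when it stands there), 50 mm wide (its y), 56 mm high (its z), 0.11 to 0.22 kg; the point is its centre, 28 mm above its underside. All cartons look alike. 
- pan_mid (a point): centre of the top of the fixed steel pan, 68 mm above the table, axes of the scale: pan 170 mm (x) by 120 mm (y), room for two cartons one behind the other along x. It is on the left end of a fixed white housing 52 mm high that reaches from 65 mm left to 205 mm right of this point (y) and 95 mm either way in x
- tare_grip (a point): tare knob: black upright bar 52 mm long (its x), 14 mm thick (its y), on a vertical axis over the dial (116 mm across) at the scale's right end; the point is on the axis at the height to grip, 14 mm below the bar's top and 22 mm above the dial. The pointer is the needle on the bar's +x end
- tare (a joint): angle of knob and pointer, rad: 0 with the pointer at the middle of the thick zero mark (on the dial's far side, the scale's +x; about 0.1 rad to each side), growing anticlockwise seen from above. It starts at 1.35 to 2.4, so turn it clockwise; it stays where it is left (friction about 0.04 N m)
- record_top (a point): centre of the top of the grey record button (32 mm across), standing 22 mm above the scale housing, in front of (nearer the robot than) the dial; it is pressed straight down and springs back; this point moves with it.
- record (a joint): travel of the record button, m: 0 up, 0.006 fully down (about 4 N).
- reagent: bystander: brown bottle 60 mm across, 130 mm high; origin under its centre
- jar: bystander: white jar 68 mm across, 80 mm high; origin under its centre
- cup: bystander: steel cup 72 mm across, 75 mm high; origin under its centre
Mind the look-alikes: they are no part of the job. What is shaped like the part that bears new1_mid but green or orange is not meant. What is shaped like the part that bears old2_mid but purple is not meant.

How it is judged (in metres and radians):
On the way, in this order (a step that is already met when the one before it is completed fails the run):
1. the scale is zeroed and the knob released (value of joint tare between -0.1 and 0.1 rad and contact force between the fingers and tare below 0.1 N), for 0.3 s.
2. the oldest carton stands on the pan while the second is still in the lane (x of old1_mid in the frame of pan_mid between -0.065 and 0.065 m and y of old1_mid in the frame of pan_mid between -0.05 and 0.05 m and z of old1_mid in the frame of pan_mid between 0.022 and 0.036 m and angle between old1_mid's own z axis and vertical below 0.12 rad and linear speed of old1 below 0.02 m/s and contact force between the fingers and old1 below 0.1 N and x of old2_mid in the frame of lane between 0.02 and 0.285 m and y of old2_mid in the frame of lane between -0.015 and 0.015 m and z of old2_mid in the frame of lane between 0.022 and 0.034 m and angle between the z axis of old2_mid and the z axis of lane, either way round below 0.1 rad), for 0.2 s.
3. both oldest cartons stand on the pan (x of old1_mid in the frame of pan_mid between -0.065 and 0.065 m and y of old1_mid in the frame of pan_mid between -0.05 and 0.05 m and z of old1_mid in the frame of pan_mid between 0.022 and 0.036 m and angle between each of old1_mid, old2_mid's own z axis and vertical below 0.12 rad and linear speed of each of old1, old2 below 0.02 m/s and contact force between the fingers and old1 below 0.1 N and x of old2_mid in the frame of pan_mid between -0.065 and 0.065 m and y of old2_mid in the frame of pan_mid between -0.05 and 0.05 m and z of old2_mid in the frame of pan_mid between 0.022 and 0.036 m and contact force between the fingers and old2 below 0.1 N), for 0.2 s.
4. the record button is pressed with both on the pan (all of step 3 and value of joint record above 0.0035 m), for 0.05 s.
At the end, for the whole second after the job is handed in: Pointer within 0.1 rad of zero; the two oldest cartons upright on the pan (centres within 65 mm in x, 50 mm in y of its centre); any third carton at the lane's front; all new cartons behind it, flat on the deck between the guides; all at rest and released (all of step 3 and value of joint tare between -0.1 and 0.1 rad and x of old3_mid in the frame of lane between 0.02 and 0.045 m and y of old3_mid in the frame of lane between -0.015 and 0.015 m and z of old3_mid in the frame of lane between 0.022 and 0.034 m and angle between the z axis of each of old3_mid, new1_mid, new2_mid, new3_mid and the z axis of lane, either way round below 0.1 rad and linear speed of each of old3, new1, new2, new3 below 0.02 m/s and contact force between the fingers and old3 below 0.1 N and x of new1_mid in the frame of lane between 0.02 and 0.285 m and y of new1_mid in the frame of lane between -0.015 and 0.015 m and z of new1_mid in the frame of lane between 0.022 and 0.034 m and contact force between the fingers and new1 below 0.1 N and x of each of new1_mid, new2_mid, new3_mid in the frame of old3_mid above 0.045 m and x of new2_mid in the frame of lane between 0.02 and 0.285 m and y of new2_mid in the frame of lane between -0.015 and 0.015 m and z of new2_mid in the frame of lane between 0.022 and 0.034 m and contact force between the fingers and new2 below 0.1 N and x of new3_mid in the frame of lane between 0.02 and 0.285 m and y of new3_mid in the frame of lane between -0.015 and 0.015 m and z of new3_mid in the frame of lane between 0.022 and 0.034 m and contact force between the fingers and new3 below 0.1 N); the robot touches nothing.
It fails at once if a bystander (bottle, jar or cup) is pushed away (distance of any of reagent, jar, cup from where it was at the start of the episode above 0.03 m).
Of old3, new1, new2, new3 only 3 to 4 are there at a start; the rules pass over those that are not, and their reading is None.
At some moment in a run one of new1, new2, new3 may be knocked a few centimetres aside while the robot is not near it.
Once in a run the grip may slacken for a moment while it holds something.
It also fails if it takes over 208 s, if anything falls off the work surface, if the arm or the gripper's body presses on something with over 40 N, if the wrist force passes 120 N, or if a joint passes its speed limit or range.

ROBOT

A 6-joint arm with a two-finger parallel gripper is mounted at the origin on the work surface. World frame = base frame: x ahead of the robot, y to its left, z up, the work surface at z = 0. Lengths are in mm, angles in degrees, forces in N, time in s.
With the tool pointing down it reaches from about 350 to 850 mm from the base axis. Payload 8.1 kg.
Tool frame: the origin (TCP) lies at the very end of the fingers, on their centre line; the grasp point (between the pads) lies 19 mm behind it (tcp_to_grasp is the distance from the TCP to the grasp point, in mm); z points along the fingers, x is the direction in which the jaws open and shut, and the axes are right-handed (so a half turn about z gives the same grasp; the last joint's range is limited). The gripper opens to 85 mm and grips with 20 to 120 N. Pads are 22 mm wide; open, the fingers measure 114 mm over their backs; the gripper's body (76 mm by 85 mm) begins 54 mm behind the grasp point. The pads swing forward as they close: fully open they stand 13 mm farther back than shut.
Start: joints at [-68.835, 7.471, 85.268, -0, 87.261, -4.893], TCP at [263.589, -539.005, 231.292] pointing down, gripper open.
Joint ranges: [-169.43, 169.43], [-51.17, 129.36], [1.28, 143.12], [-76.62, 256.62], [0, 156.53], [-152.29, 152.29]. Speed limits (degrees/s): [136.94, 136.94, 159.86, 180, 180, 180].

INTERFACE

Orientations are given as [roll, pitch, yaw] about the fixed x, y, z axes, in that order (R = Rz(yaw) Ry(pitch) Rx(roll)).
In Python, from bench import * gives the robot as it stands. The module is installed in compiled form; this text tells all that it offers.
- The arm moves only by the tool apply_moves, never from a script. Its argument "targets" is text: rows parted by semicolons, each of 7 numbers parted by spaces: the turn, a rotation vector about the tool's x, y, z in rad, then the shift along the tool's x, y, z in cm, then the finger opening in cm, from 0 to 8.54. A call has exactly 5 rows; each row is the pose to reach, as a shift and turn from the pose commanded when the call began, along the tool's axes at that moment; what a row does not reach only later rows make up. A row lasts 1/10 s, in which the tool goes at most 50 mm and 8.59 degrees, less where a joint would pass 70% of its speed; a pose out of reach is approached as far as the arm can. A call with a gripper value outside its range is refused whole. The fingers move at their own pace and stop on an object; "force" is the grip in N (left out, the last holds). Time passes only in rows, so rows that repeat a pose let the fingers close, or fill a call up. It gives the time, the measured TCP pose, the force and the opening at its end, in the units of the state.
- sense(): the state, without advancing time (a new reading comes with each control period).
- snapshot(name): name is "scene" or "top" or "wrist"; returns the picture (420x560x3 uint8, red, green, blue); there is no depth.
- camera_model(name): a dict with "fx", "fy", "cx", "cy" (pixels), "k1" (the pictures are not rectified: a ray, as slopes to the right and down, at radius r is drawn at 1 + k1 r^2 times it, then the intrinsics apply), "position" and "attitude" of the camera in the world; the wrist camera has in their place "T_tool_cam" (4x4, takes a point from camera to tool coordinates, whose origin is the TCP and whose axes are the tool frame's). Camera axes: x right, y up, looking along -z (the intrinsics and any distortion apply to the point x, -y, -z); pixel columns grow to the right and rows downward; lengths in mm; the calibration is good to about 2 mm. A picture is of the moment at which its call begins: read the wrist's pose just before it. camera_model takes no time and is no camera call.
- hand_in(): hands the job in, once; it reports no verdict.
Trained networks look in the newest picture that a camera, given by its name, has taken for a name from the list of things; names that differ only in an ending like _2 or _b are one class to them, and where a whole thing is asked for, a point or a joint stands for the part that bears it (a point fixed in the world has none). Each returns a list of dicts, best first, with "confidence" (0 to 1); they miss things now and then, are a little off and sometimes report something else, mostly with a low value. They report only what shows in the picture. A call takes as long as a camera call. They do not tell look-alikes from the thing itself.
- recognise(camera, query): "at" ([row, column] in pixels, amid what is visible of it).
- place_of(camera, query): "at" ([row, column] in pixels: a listed point, or the origin of a listed thing).
The state is a dict: "time": time; "joint_pos": joint angles; "qd": joint speeds; "joint_efforts": joint torques, N m; "tool_pos": TCP position; "tcp_rot": TCP orientation; "ft_force": force on the tool from outside, world axes, zero at the start; "wrist_torque": the same for the moment, N m; "finger_gap": finger opening in mm.
Only numpy, scipy, OpenCV 4.12 (cv2) and the standard library are available. Lean on these libraries where they do the work, as an engineer would, in place of code of your own. Each camera call takes 0.05 s, during which the arm holds its last target. There are 200 camera calls.

## Working session

There is one attempt and no reset: what is moved stays moved. The work goes in short steps, Python scripts to look and compute and a tool call to move; the robot and the scene stay as the last step left them, time stands still between calls to the robot, and variables do not carry over. Pictures are saved under pics/ and viewed, about 12 in all and at most 16, crops included, and the job is handed in when it is done.

Besides the shell and the picture viewer there is one more tool, called after ">>>" by a JSON object that holds its "name" and its "arguments". apply_moves: Moves the arm, as the interface text tells. Its arguments: {"type":"object","properties":{"targets":{"type":"string"},"force":{"type":"number"}},"required":["targets"]}

```bash
mkdir -p pics; cat > h.py <<'E'
from bench import *
import numpy as np, cv2
from scipy.spatial.transform import Rotation as R
def save(n,f,img=None):
    im=snapshot(n) if img is None else img
    cv2.imwrite('pics/'+f,cv2.cvtColor(im,cv2.COLOR_RGB2BGR)); return im
def campose(n):
    m=camera_model(n)
    if n=='wrist':
        s=sense(); T=np.eye(4); T[:3,:3]=R.from_euler('xyz',s['tcp_rot'],degrees=True).as_matrix(); T[:3,3]=s['tool_pos']
        return m,T@np.array(m['T_tool_cam'])
    T=np.eye(4); T[:3,3]=m['position']; a=np.array(m['attitude'])
    T[:3,:3]=a if a.shape==(3,3) else R.from_euler('xyz',a,degrees=True).as_matrix(); return m,T
def ray(n,at,C=None):
    m,T=C or campose(n)
    d=np.array([(at[1]-m['cx'])/m['fx'],(at[0]-m['cy'])/m['fy']]); u=d.copy()
    for _ in range(20): u=d/(1+m['k1']*(u@u))
    v=T[:3,:3]@np.array([u[0],-u[1],-1]); return T[:3,3],v/np.linalg.norm(v)
def onz(n,at,z,C=None):
    o,v=ray(n,at,C); return o+v*(z-o[2])/v[2]
def proj(n,P,C=None):
    m,T=C or campose(n); p=np.linalg.inv(T)@np.append(P,1); u=np.array([p[0],-p[1]])/-p[2]
    u=u*(1+m['k1']*(u@u)); return [m['cy']+m['fy']*u[1],m['cx']+m['fx']*u[0]]
def tri(rays):
    A=np.zeros((3,3));b=np.zeros(3)
    for o,v in rays:
        M=np.eye(3)-np.outer(v,v);A+=M;b+=M@o
    return np.linalg.solve(A,b)
E
cat > a.py <<'E'
from h import *
np.set_printoptions(precision=1,suppress=True)
for n in('scene','top','wrist'):
    m=camera_model(n); print(n,m)
print(sense())
ims=[save(n,n+'0.png') for n in('scene','top')]
for n in('scene','top'):
    for q in('pan_mid','tare_grip','record_top','lane','lane_high','old1_mid','new1_mid','reagent','jar','cup'):
        print(n,q,[(np.round(d['at'],1).tolist(),round(d['confidence'],2)) for d in place_of(n,q)])
E
python3 a.py
```

```text
scene {'fx': 416.71577743843125, 'fy': 416.71577743843125, 'cx': 270.04974131622237, 'cy': 211.56329713397423, 'k1': -0.12776891108382143, 'position': array([1420.8,  573. ,  806.6]), 'attitude': array([ 54.4,  -1. , 122.7])}
top {'fx': 474.00241721885436, 'fy': 474.00241721885436, 'cx': 273.3857614015039, 'cy': 205.69705726320655, 'k1': 0.04350164087391322, 'position': array([ 348.6,   40.8, 1387.3]), 'attitude': array([  9.3,   0. , -90.1])}
wrist {'fx': 374.7782235120255, 'fy': 374.7782235120255, 'cx': 284.9384941335634, 'cy': 211.6249627799737, 'k1': 0.021347860827561037, 'T_tool_cam': array([[   1. ,   -0. ,   -0. ,   -0.3],
       [  -0. ,   -1. ,   -0.3,  -78.6],
       [  -0. ,    0.3,   -1. , -143.2],
       [   0. ,    0. ,    0. ,    1. ]])}
{'time': 0.0, 'joint_pos': array([-68.8,   7.5,  85.3,   0. ,  87.3,  -4.9]), 'qd': array([-0.1, -0. , -0.1, -0. , -0.1,  0.1]), 'joint_efforts': array([ -0. , -56.9, -50.1,  -0. ,   0. ,   0. ]), 'tool_pos': array([ 263.4, -538.5,  230.2]), 'tcp_rot': array([-180. ,    0.1,  -63.9]), 'ft_force': array([-0.4, -0.1, -0. ]), 'wrist_torqu
[... 425 characters left out ...]
], 0.66)]
scene reagent [([250.7, 179.0], 0.95)]
scene jar [([294.6, 293.4], 0.6), ([202.0, 277.7], 0.42)]
scene cup [([215.6, 147.1], 0.67)]
top pan_mid [([220.4, 344.4], 0.81)]
top tare_grip [([215.9, 397.9], 0.53)]
top record_top [([251.9, 399.9], 0.44)]
top lane [([248.4, 269.9], 0.78), ([251.8, 402.1], 0.45), ([139.3, 338.5], 0.3)]
top lane_high [([165.9, 276.8], 0.62), ([158.2, 398.5], 0.28)]
top old1_mid [([236.1, 271.3], 0.88), ([193.0, 272.6], 0.42)]
top new1_mid [([295.5, 189.2], 0.84), ([220.9, 129.0], 0.79), ([222.6, 184.0], 0.65), ([137.0, 338.2], 0.31)]
top reagent [([137.7, 338.1], 0.64), ([160.3, 397.2], 0.64)]
top jar [([147.6, 211.3], 0.71)]
top cup [([160.5, 397.6], 0.71)]
```

```bash
python3 - <<'E'
import cv2
t=cv2.imread('pics/top0.png')[90:340,80:460]
cv2.imwrite('pics/top0c.png',cv2.resize(t,None,fx=2.1,fy=2.1,interpolation=cv2.INTER_CUBIC))
s=cv2.imread('pics/scene0.png')[100:340,110:470]
cv2.imwrite('pics/scene0c.png',cv2.resize(s,None,fx=2.2,fy=2.2,interpolation=cv2.INTER_CUBIC))
E
```

```text
(no output)
```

View pics/top0c.png

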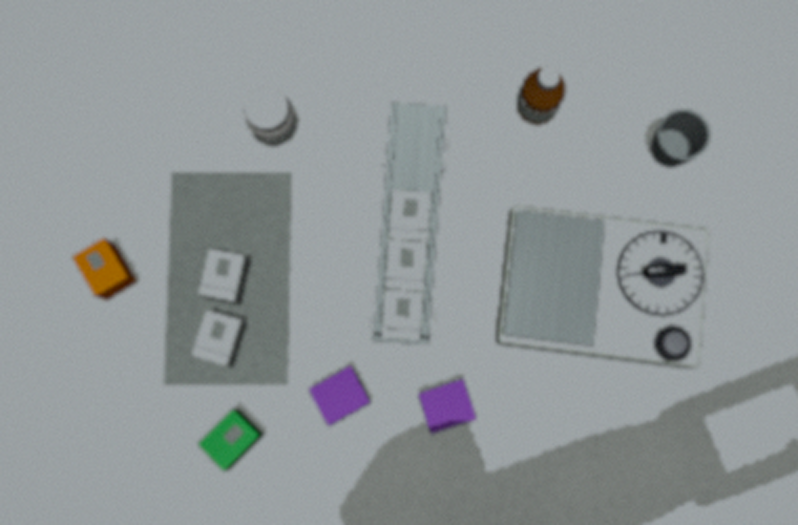

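View pics/scene0c.png

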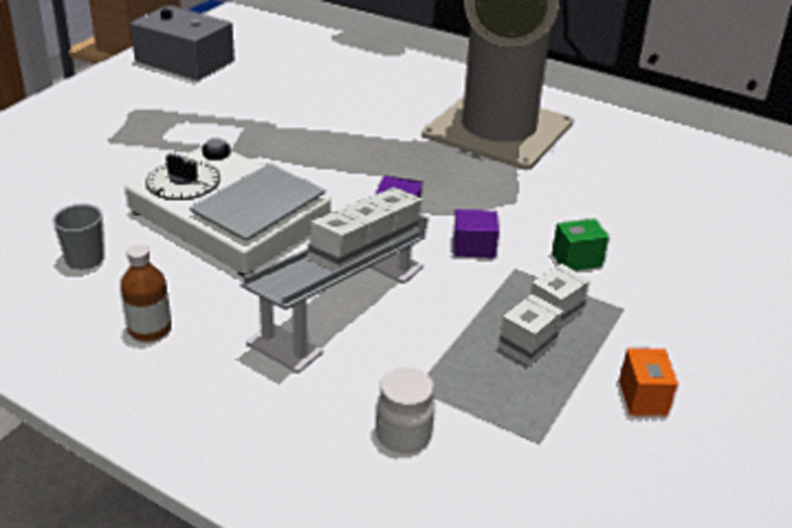

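The scene shows three white cartons in the lane (top image rows/cols about (236,271), (193,272) and between). There are two white new cartons on the mat at about (220,186) and (250,184). The green, orange and purple blocks are look-alikes. The knob's needle points to image-left, so tare is about 1.6.

```bash
cat >> h.py <<'E'
np.set_printoptions(precision=2,suppress=True)
def tgt(pos,zaxis,xaxis,app=None):
    """print call numbers to reach TCP pos with tool z, x axis (x sign free)"""
    s=sense(); R0=R.from_euler('xyz',s['tcp_rot'],degrees=True).as_matrix()
    z=np.array(zaxis,float);z/=np.linalg.norm(z); best=None
    for sg in(1,-1):
        x=sg*np.array(xaxis,float); x-=z*(x@z); x/=np.linalg.norm(x)
        Rt=np.c_[x,np.cross(z,x),z]; rv=R.from_matrix(R0.T@Rt).as_rotvec()
        if best is None or np.linalg.norm(rv)<np.linalg.norm(best): best=rv
    d=R0.T@(np.array(pos)-s['tool_pos'])/10
    print('turn',np.round(best,3),'shift cm',np.round(d,2),'|',np.round(np.degrees(np.linalg.norm(best)),1),'deg','j6',round(s['joint_pos'][5],1),'t',round(s['time'],2))
    return best,d
E
python3 - <<'E'
from h import *
from math import *
F=lambda x,y:[90+y/2.1,80+x/2.1]
T=lambda a,b:tri([ray('scene',a),ray('top',b)])
print('old1',T([194.4,290.3],[236.1,271.3]),'lanehigh',T([225,245.6],[165.9,276.8]),'laneO',T([203,293.9],[248.4,269.9]))
print('pan',onz('top',[220.4,344.4],68), onz('scene',[189.7,228.2],68),'corners',[onz('top',F(*p),68)[:2] for p in((513,210),(605,220),(597,347),(503,340))])
print('housing',[onz('top',F(*p),52)[:2] for p in((707,228),(700,365),(498,343))])
print('dial',onz('top',F(661,272),54),'tare',T([175.4,193.1],[215.9,397.9]),'rec',T([163.6,210.2],[251.9,399.9]))
print('zero mark',onz('top',F(664,238),54),'needle',onz('top',F(622,275),60))
for p in((223,271),(219,334)): print('new',onz('top',F(*p),28))
for n,a in(('jar',[147.6,211.3]),('reagent',[150,337]),('cup',[160,397])): print(n,onz('top',a,0))
G=lambda x,y:[100+y/2.2,110+x/2.2]
print('jar,reag,cup scene',[onz('scene',a,0)[:2] for a in(G(404,440),G(147,335),G(82,262))])
# lane deck edges at highest end in top
print(proj('top',[0,0,0]))
E
```

```text
old1 [472.75  49.94 100.88] lanehigh [672.32  29.19  98.6 ] laneO [443.99  51.91  52.73]
pan [ 521.25 -157.92   68.  ] [ 517.36 -154.52   68.  ] corners [array([ 608.2 , -103.32]), array([ 594.14, -226.64]), array([ 423.99, -210.17]), array([433.33, -86.64])]
housing [array([ 585.67, -367.3 ]), array([ 401.12, -348.47]), array([430.37, -81.44])]
dial [ 525.31 -302.13   54.  ] tare [ 529.35 -300.52   81.28] rec [ 431.16 -303.42   80.37]
zero mark [ 571.73 -308.2    54.  ] needle [ 520.56 -248.39   60.  ]
new [531.55 292.95  28.  ]
new [445.1  295.95  28.  ]
jar [752.88 228.22   0.  ]
reagent [ 744.45 -151.4     0.  ]
cup [ 712.65 -330.39    0.  ]
jar,reag,cup scene [array([760.08, 238.07]), array([ 789.33, -140.18]), array([ 722.81, -332.93])]
[np.float64(412.0192990228408), np.float64(288.8057321893792)]
```

```bash
python3 - <<'E'
from h import *
c,s=np.cos(np.radians(5)),np.sin(np.radians(5))
tgt([525,-301,220],[0,0,-1],[c,s,0])
E
```

```text
turn [ 0.  -0.  -1.2] shift cm [ -9.9  -33.94   1.13] | 68.9 deg j6 -4.9 t 1.1
```

>>> {"name": "apply_moves", "arguments": {"targets": "0 0 -0.12 -1 -4 0.1 8.5; 0 0 -0.24 -2 -8 0.2 8.5; 0 0 -0.36 -4 -13 0.5 8.5; 0 0 -0.5 -6 -17.5 0.8 8.5; 0 0 -0.62 -7 -22 0.8 8.5"}}

```text
time: 1.6
tool_pos: [431.0, -377.5, 223.0]
tcp_rot: [-180.0, 0.0, -28.1]
ft_force: [1.1, -1.0, 0.7]
finger_gap: 84.9
```

```bash
python3 - <<'E'
from h import *
c,s=np.cos(np.radians(5)),np.sin(np.radians(5))
tgt([525,-301,220],[0,0,-1],[c,s,0])
E
```

```text
turn [-0.    0.   -0.58] shift cm [  4.68 -11.18   0.3 ] | 33.1 deg j6 -18.2 t 1.6
```

>>> {"name": "apply_moves", "arguments": {"targets": "0 0 -0.13 1 -3 0.1 8.5; 0 0 -0.26 2.5 -6 0.2 8.5; 0 0 -0.4 3.5 -9 0.3 8.5; 0 0 -0.5 4.7 -11.2 0.3 8.5; 0 0 -0.58 4.7 -11.2 0.3 8.5"}}

```text
time: 2.1
tool_pos: [527.4, -300.9, 220.1]
tcp_rot: [-180.0, -0.0, 5.2]
ft_force: [-0.8, 0.1, 0.8]
finger_gap: 84.9
```

```bash
python3 - <<'E'
from h import *
print(sense()['tool_pos'],sense()['tcp_rot'])
save('wrist','w1.png')
C=campose('wrist')
for q in('tare_grip','record_top','pan_mid','tare'):
    for d in place_of('wrist',q)[:2]: print(q,np.round(d['at'],1),round(d['confidence'],2),onz('wrist',d['at'],76,C),ray('wrist',d['at'],C))
E
```

```text
[ 527.37 -300.94  220.13] [-179.96   -0.05    5.24]
tare_grip [196.5 288. ] 0.64 [ 527.94 -303.52   76.  ] (array([ 518.01, -223.04,  363.34]), array([ 0.03, -0.27, -0.96]))
record_top [192.8 162.8] 0.85 [ 428.95 -309.99   76.  ] (array([ 518.01, -223.04,  363.34]), array([-0.28, -0.28, -0.92]))
record_top [194.1 288. ] 0.63 [ 527.74 -301.55   76.  ] (array([ 518.01, -223.04,  363.34]), array([ 0.03, -0.26, -0.96]))
pan_mid [195.9 287.4] 0.63 [ 527.41 -303.08   76.  ] (array([ 518.01, -223.04,  363.34]), array([ 0.03, -0.27, -0.96]))Traceback (most recent call last):
  File "<stdin>", line 6, in <module>
ValueError: it knows: cup, jar, lane, lane_high, new1_mid, new2_mid, new3_mid, old1_mid, old2_mid, old3_mid, pan_mid, reagent, record_top, tare_grip
```

View pics/w1.png

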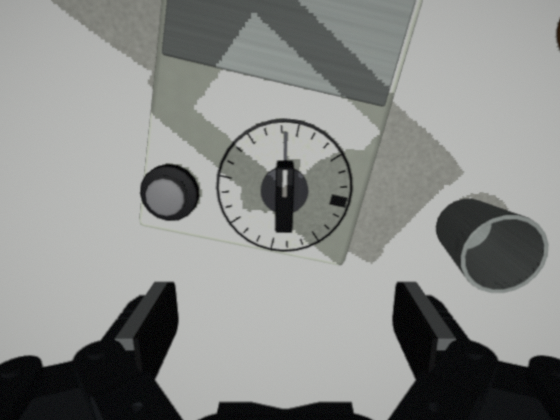

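The wrist picture shows the dial centred at about (row 185, col 285). The needle points up to (133,285), the bar is vertical in the image, the zero mark is at (201,339), and the record button is at (193,165).

```bash
python3 - <<'E'
from h import *
C=campose('wrist')
for z in(54,58):
    c=onz('wrist',[185.5,285],z,C);n=onz('wrist',[133,285.5],z,C);k=onz('wrist',[201,339],z,C)
    a=lambda p:np.degrees(np.arctan2(*(p-c)[1::-1]))
    print(z,c,a(n),a(k),a(n)-a(k), [np.linalg.norm((onz('wrist',p,z,C)-onz('wrist',q,z,C))) for p,q in(([185,217],[185,352]),([119,285],[250,285]))])
    print('bar ends top',onz('wrist',[160,285],z+36,C),onz('wrist',[232,285],z+36,C))
print('rec',onz('wrist',[192,165],74,C),onz('wrist',[192.8,163],74,C))
P=proj('top',[525,-303,76]);print(P)
E
```

```text
54 [ 523.79 -301.89   54.  ] 94.16471727155822 -11.750930486882336 105.91564775844056 [np.float64(114.5029066469078), np.float64(114.47904012312767)]
bar ends top [ 521.51 -273.7    90.  ] [ 526.14 -330.12   90.  ]
58 [ 523.71 -300.89   58.  ] 94.16471727155809 -11.750930486882305 105.9156477584404 [np.float64(113.02269805313885), np.float64(112.99914005806458)]
bar ends top [ 521.45 -272.97   94.  ] [ 526.02 -328.58   94.  ]
rec [ 428.49 -310.1    74.  ] [ 426.89 -310.89   74.  ]
[np.float64(218.59251074271532), np.float64(397.0791499778219)]
```

```bash
python3 - <<'E'
from h import *
C=campose('wrist')
a=lambda p,q,z:np.degrees(np.arctan2(*(onz('wrist',q,z,C)-onz('wrist',p,z,C))[1::-1]))
print(a([53,163],[105,388],68),a([222,140],[264,342],52))
im=cv2.imread('pics/w1.png'); g=cv2.cvtColor(im,cv2.COLOR_BGR2GRAY)
sub=g[190:214,324:352]; ys,xs=np.where(sub<60); print(ys.mean()+190,xs.mean()+324,len(ys))
print(sub[::2,::2])
c5,s5=np.cos(np.radians(4.2)),np.sin(np.radians(4.2))
tgt([524,-301.5,100],[0,0,-1],[c5,s5,0])
E
```

```text
-7.5487497426211005 -8.08241560922565
200.79310344827587 340.615763546798 203
[[127 128 128 124 122 123 125 128 130 129 127 127 119  51]
 [126 128 126 125 127 126 127 129 129 126 126 128 110  41]
 [126 125 124 122  86  91 107 120 124 124 125 128 104  34]
 [129 127 124 108  39  22  30  43  66  78  99 114  92  39]
 [125 127 126  91  22  18  16  18  17  21  22  42  60  51]
 [123 127 124  73  19  17  15  16  15  16  16  46  45  60]
 [126 127 116  45  19  14  18  18  16  18  20  76  42  82]
 [129 128 117  75  54  31  18  15  16  17  32  66  34 105]
 [126 129 128 125 121 114 102  78  61  47  43  46  60 126]
 [123 125 127 126 129 131 127 123 123 118  95  38  96 133]
 [126 128 127 127 127 129 125 122 123 120  87  43 115 134]
 [123 124 122 123 121 118 122 123 122 112  57  76 130 134]]
turn [-0.    0.    0.01] shift cm [-0.07 -0.2  12.02] | 0.5 deg j6 -39.5 t 2.3
```

>>> {"name": "apply_moves", "arguments": {"targets": "0 0 0.01 -0.1 -0.1 4 5; 0 0 0.01 -0.1 -0.2 8 5; 0 0 0.01 -0.1 -0.2 11 5; 0 0 0.01 -0.1 -0.2 13 5; 0 0 0.01 -0.1 -0.2 13 5"}}

```text
time: 2.8
tool_pos: [521.0, -300.4, 86.3]
tcp_rot: [-179.8, 0.3, 4.1]
ft_force: [-1.0, 0.5, -0.2]
finger_gap: 49.7
```

>>> {"name": "apply_moves", "arguments": {"targets": "0 0 0 0 0 1 4.5; 0 0 0 0 0 2 4; 0 0 0 0 0 2.8 3; 0 0 0 0 0 2.8 1.5; 0 0 0 0 0 2.8 0.5", "force": 25}}

```text
time: 3.3
tool_pos: [526.5, -300.9, 61.9]
tcp_rot: [180.0, -0.3, 4.2]
ft_force: [17.2, -0.6, -17.0]
finger_gap: 13.6
```

>>> {"name": "apply_moves", "arguments": {"targets": "0 0 0 0 0 0 0.5; 0 0 0 0 0 0 0.5; 0 0 0 0 0 0 0.5; 0 0 0 0 0 0 0.5; 0 0 0 0 0 0 0.5"}}

```text
time: 3.8
tool_pos: [526.5, -300.9, 61.8]
tcp_rot: [180.0, -0.3, 4.3]
ft_force: [15.3, -0.9, -15.3]
finger_gap: 13.3
```

>>> {"name": "apply_moves", "arguments": {"targets": "0 0 0.1 0.15 0 0 0.5; 0 0 0.22 0.2 0 0.05 0.5; 0 0 0.34 0.2 0 0.05 0.5; 0 0 0.46 0.2 0 0.05 0.5; 0 0 0.58 0.2 0 0.05 0.5"}}

```text
time: 4.3
tool_pos: [526.8, -300.9, 61.8]
tcp_rot: [-179.9, -0.1, -29.3]
ft_force: [4.4, 0.9, -5.4]
finger_gap: 13.5
```

>>> {"name": "apply_moves", "arguments": {"targets": "0 0 0.12 0 0 0 0.5; 0 0 0.24 0 0 0 0.5; 0 0 0.36 0 0 0 0.5; 0 0 0.48 0 0 0 0.5; 0 0 0.6 0 0 0 0.5"}}

```text
time: 4.8
tool_pos: [527.0, -301.0, 61.8]
tcp_rot: [-179.9, -0.0, -63.6]
ft_force: [5.3, -0.3, -6.9]
finger_gap: 13.2
```

>>> {"name": "apply_moves", "arguments": {"targets": "0 0 0.12 0 0 0 0.5; 0 0 0.24 0 0 0 0.5; 0 0 0.36 0 0 0 0.5; 0 0 0.48 0 0 0 0.5; 0 0 0.63 0 0 0 0.5"}}

```text
time: 5.3
tool_pos: [527.1, -301.1, 61.8]
tcp_rot: [-179.9, 0.0, -99.7]
ft_force: [7.6, -1.0, -7.8]
finger_gap: 13.4
```

>>> {"name": "apply_moves", "arguments": {"targets": "0 0 0 0 0 0 0.5; 0 0 0 0 0 0 0.5; 0 0 0 0 0 0 3; 0 0 0 0 0 0 4; 0 0 0 0 0 0 5"}}

```text
time: 5.8
tool_pos: [526.0, -301.4, 62.2]
tcp_rot: [-180.0, -0.0, -99.5]
ft_force: [0.3, 0.5, -0.4]
finger_gap: 49.6
```

>>> {"name": "apply_moves", "arguments": {"targets": "0 0 0 0 0 0 5; 0 0 0 0 0 -2 5; 0 0 0 0 0 -6 5; 0 0 0 0 0 -11 6; 0 0 0 0 0 -15 8"}}

```text
time: 6.3
tool_pos: [526.1, -301.4, 214.7]
tcp_rot: [-179.9, -0.0, -99.5]
ft_force: [0.7, -0.3, 1.0]
finger_gap: 72.3
```

```bash
python3 - <<'E'
from h import *
print(sense()['tool_pos'],sense()['tcp_rot'])
save('wrist','w2.png')
save('top','t2.png')
C=campose('wrist')
for q in('tare_grip','record_top','pan_mid'):
    for d in place_of('wrist',q)[:2]: print(q,np.round(d['at'],1),round(d['confidence'],2),onz('wrist',d['at'],76,C))
a=cv2.imread('pics/w2.png')
cv2.imwrite('pics/w2c.png',a)
E
```

```text
[ 526.09 -301.45  214.65] [-179.92   -0.04  -99.47]
tare_grip [196.7 284.6] 0.67 [ 528.03 -304.51   76.  ]
record_top [298.4 312.7] 0.71 [ 433.7  -313.56   76.  ]
pan_mid [225.2 114.1] 0.77 [ 527.32 -164.38   76.  ]
```

View pics/w2.png

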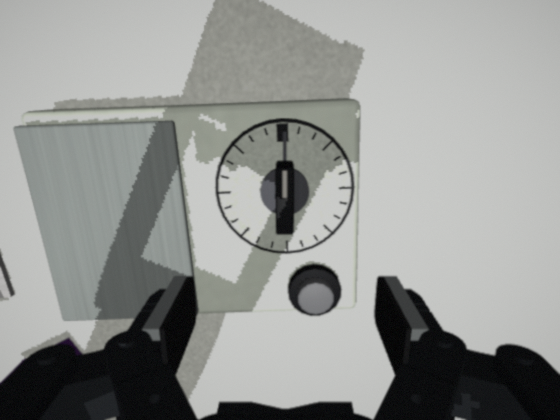

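The needle ends inside the zero mark (mark at about (132,282), needle column about 285). I'll measure the offset before leaving the knob.

```bash
python3 - <<'E'
import cv2
g=cv2.cvtColor(cv2.imread('pics/w2.png'),cv2.COLOR_BGR2GRAY)
print(g[122:162:3,268:300])
E
```

```text
[[ 24  28  31  37  42  49  56  60  59  60  67  71  77  84  88  88  84  78
   72  69  74  76  75  74  70  68  65  61  56  42  33  28]
 [130 131 134 136 138 137 133 115  81  41  23  23  22  23  21  23  23  20
   28  62 107 130 133 133 130 129 129 130 131 132 130 129]
 [138 137 137 136 138 136 136 127  95  49  21  20  21  23  21  23  17  22
   29  60 106 130 135 134 132 131 132 133 132 117  84  68]
 [134 139 138 136 136 134 133 127  96  51  23  21  23  24  25  31  32  33
   32  56 103 129 136 135 134 135 134 133 124  96  64  89]
 [117 134 139 139 139 139 138 132 103  56  26  20  17  24  34  45  50  50
   44  59 103 131 139 141 140 139 136 134 127 117 119 131]
 [133 133 133 134 137 138 136 128 104  61  28  20  20  25  32  44  51  51
   42  56  99 128 137 137 136 136 136 135 133 131 135 138]
 [135 133 131 130 131 133 135 133 110  69  38  26  30  33  40  49  52  52
   50  58  89 120 135 138 136 137 139 137 135 135 133 134]
 [134 133 133 133 133 134 135 133 135 134 132 133 133 131 112  82  59  66
   94 121 134 136 139 138 136 134 134 133 135 136 135 132]
 [131 133 131 133 135 137 138 138 137 135 135 135 136 132 114  83  60  65
   95 123 134 138 138 137 135 132 129 131 133 134 136 136]
 [140 139 138 139 138 137 137 139 137 136 136 137 137 134 113  82  59  66
   96 121 133 137 137 133 135 133 133 132 132 134 137 139]
 [139 138 136 134 135 137 138 137 139 138 136 135 132 128 110  80  61  67
   97 122 133 136 136 137 139 138 134 133 131 132 134 137]
 [136 136 136 135 132 132 132 132 133 135 134 131 131 129 111  81  58  64
   94 119 132 136 136 136 135 134 135 136 134 134 135 138]
 [136 135 131 130 130 131 134 136 137 136 137 135 134 130 111  80  57  67
   95 122 132 133 133 134 136 135 136 136 134 133 133 136]
 [135 135 134 133 135 136 136 126 103  71  46  42  44  44  37  27  19  18
   30  37  41  43  47  59  86 117 133 137 137 136 136 137]]
```

Needle offset is about −0.05 rad, inside ±0.1, and the knob is released. Next is a look at the lane.

```bash
python3 - <<'E'
from h import *
y=np.radians(-97.5);tgt([500,48,270],[0,0,-1],[np.cos(y),np.sin(y),0])
E
```

```text
turn [ 0.   -0.   -0.03] shift cm [-34.02   8.29  -5.84] | 2.0 deg j6 64.8 t 6.55
```

>>> {"name": "apply_moves", "arguments": {"targets": "0 0 -0.03 -4 1 -2 8; 0 0 -0.03 -9 2 -4 8; 0 0 -0.03 -13.5 3.2 -5.8 8; 0 0 -0.03 -18 4.3 -5.8 8; 0 0 -0.03 -22.5 5.5 -5.8 8"}}

```text
time: 7.05
tool_pos: [507.8, -68.4, 268.5]
tcp_rot: [179.9, 0.0, -97.8]
ft_force: [0.1, -0.1, -0.4]
finger_gap: 80.2
```

>>> {"name": "apply_moves", "arguments": {"targets": "0 0 0 -4 1 0 8; 0 0 0 -8 2 0 8; 0 0 0 -11.5 2.9 0 8; 0 0 0 -11.5 2.9 0 8; 0 0 0 -11.5 2.9 0 8"}}

```text
time: 7.55
tool_pos: [494.6, 48.1, 267.9]
tcp_rot: [179.8, -0.0, -97.6]
ft_force: [0.2, 0.4, 0.5]
finger_gap: 80.0
```

```bash
cat > look.py <<'E'
from h import *
import sys,json
f=sys.argv[1]; s=sense(); print(s['tool_pos'],s['tcp_rot'],s['time'])
save('wrist',f)
C=campose('wrist'); np.save(f+'.npy',C[1])
for q in sys.argv[2:]:
    for d in place_of('wrist',q)[:5]: print(q,np.round(d['at'],1),round(d['confidence'],2))
E
python3 look.py w3.png lane lane_high old1_mid
```

```text
[494.56  48.07 267.94] [179.83  -0.05 -97.62] 7.55
old1_mid [205.6 289.6] 0.7
```

View pics/w3.png

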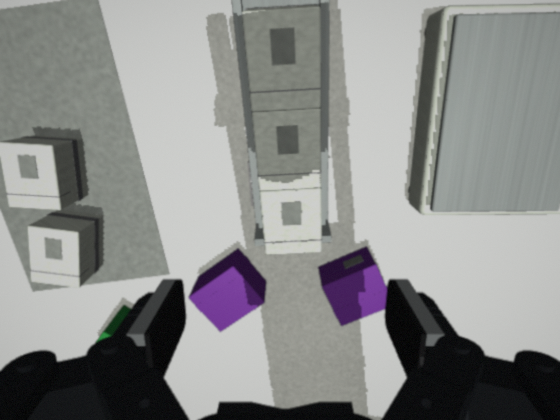

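The wrist view shows the three lane cartons, with labels at about (213,291), (139,288) and (46,283). The two new white ones are at (166,28) and (248,54). Now I'll fit the lane pose from the labels in all three cameras.

```bash
cat > fit.py <<'E'
from h import *
from scipy.optimize import least_squares
def blob(f,c,r,w):
    g=cv2.cvtColor(cv2.imread('pics/'+f),cv2.COLOR_BGR2GRAY).astype(float)
    p=cv2.getRectSubPix(g.astype(np.float32),(2*w+1,2*w+1),(float(c),float(r)))
    t=(p.max()*0.5+p.min()*0.5); m=p<t
    n,l,st,ce=cv2.connectedComponentsWithStats(m.astype(np.uint8)); k=1+np.argmin([np.hypot(*(ce[i]-w)) for i in range(1,n)])
    return [r+ce[k][1]-w,c+ce[k][0]-w],st[k][4]
Cw=(camera_model('wrist'),np.load('w3.png.npy')); C={'wrist':Cw,'top':campose('top'),'scene':campose('scene')}
F=lambda x,y:(80+x/2.1,90+y/2.1); G=lambda x,y:(110+x/2.2,100+y/2.2)
obs=[]
for n,f,pts,w in(('wrist','w3.png',[(291,213),(288,139),(283,46)],[18,18,23]),('top','top0.png',[F(404,308),F(407,258),F(410,208)],[8]*3),('scene','scene0.png',[G(394,198),G(366,212),G(338,228)],[6]*3)):
    for i,p in enumerate(pts):
        b,a=blob(f,*p,w[i]); print(n,i,np.round(p[::-1],1),np.round(b,1),a); obs.append((n,i,b))
def pt(p,l):
    x,y,z,yaw=p; return np.array([x,y,z])+R.from_euler('ZY',[yaw,-0.21]).apply(l)
wt={'wrist':1,'top':2,'scene':1}
def res(p): return np.concatenate([wt[n]*(np.array(proj(n,pt(p,[32+64*i,0,56]),C[n]))-b) for n,i,b in obs])
s=least_squares(res,[444,52,52,-0.1],loss='soft_l1',x_scale=[10,10,10,.1]); print(s.x,res(s.x).round(1).reshape(-1,2).tolist())
np.save('lane.npy',s.x)
for l in([0,0,0],[0,0,30],[240,0,0]): print(l,pt(s.x,l),[np.round(proj(n,pt(s.x,l),C[n]),0) for n in C])
# new cartons
for p in((28,166),(54,248)):
    b,a=blob('w3.png',*p,16); print('new label',np.round(b,1),a,onz('wrist',b,56,Cw))
# pan corners from wrist
for z,pp in((68,[(455,12),(430,212)]),): print([onz('wrist',[r,c],z,Cw) for c,r in pp])
im=cv2.imread('pics/w3.png')
cv2.imwrite('pics/w3c.png',cv2.resize(im[0:300,0:350],None,fx=2,fy=2,interpolation=cv2.INTER_CUBIC))
E
python3 fit.py
```

```text
wrist 0 [213 291] [212.7 291.2] 442
wrist 1 [139 288] [139.3 287.2] 608
wrist 2 [ 46 283] [ 45.8 282.4] 879
top 0 [236.7 272.4] [235.9 271.6] 42
top 1 [212.9 273.8] [212.3 273.2] 48
top 2 [189.  275.2] [188.5 275.1] 49
scene 0 [190.  289.1] [190.3 287.8] 12
scene 1 [196.4 276.4] [195.4 275.7] 13
scene 2 [203.6 263.6] [200.9 262.7] 14
[454.7   46.04  52.24  -0.08] [[0.2, -0.6], [0.2, -0.4], [0.7, -0.4], [-0.5, 1.1], [-0.6, 1.5], [-0.5, 1.4], [0.2, -0.2], [0.2, -0.2], [0.3, -0.1]]
[0, 0, 0] [454.7   46.04  52.24] [array([212., 291.]), array([245., 272.]), array([204., 290.])]
[0, 0, 30] [448.47  46.54  81.58] [array([228., 291.]), array([246., 271.]), array([196., 292.])]
[240, 0, 0] [688.68  27.29 102.27] [array([-93., 275.]), array([159., 278.]), array([227., 242.])]
new label [166.3  27.7] 408 [534.93 287.21  56.  ]
new label [248.2  53. ] 338 [450.2  291.23  56.  ]
[array([ 612.08, -109.14,   68.  ]), array([442.03, -87.32,  68.  ])]
```

View pics/w3c.png

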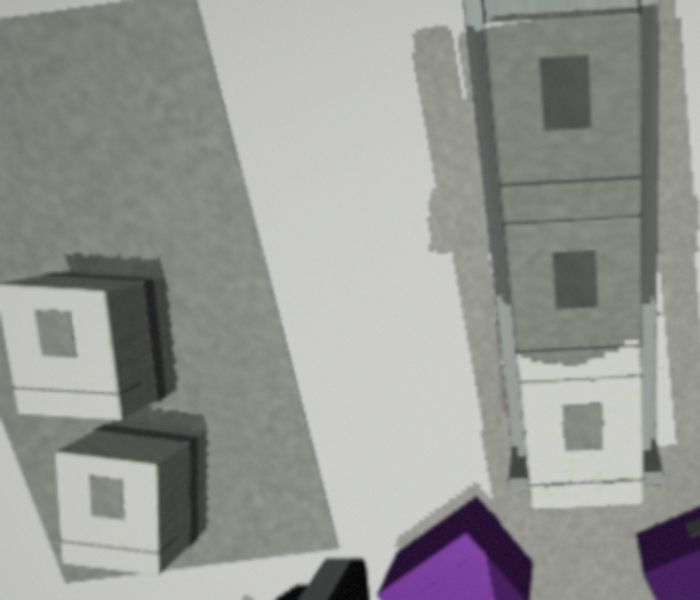

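The labels sit off-centre, towards +x of each carton (the fold line is near the front). I'm refitting with the carton boundaries.

```bash
cat > fit2.py <<'E'
exec(open('fit.py').read().split("wt={'wrist'")[0])
ob=[(n,i,b) for n,i,b in obs]
edges=[(0,[253.5,293.2]),(64,[189,291.8]),(128,[108.7,286.5])]
wt={'wrist':1,'top':1.5,'scene':1}
def res(q):
    p=q[:4]; dx=q[4];dt=q[5:7]
    r=[wt[n]*(np.array(proj(n,pt(p,[32+dx+64*i,0,56]),C[n]))+(dt if n=='top' else 0)-b) for n,i,b in ob]
    r+=[np.array(proj('wrist',pt(p,[e,0,56]),Cw))-b for e,b in edges]; r.append(0.5*dt)
    return np.concatenate(r)
s=least_squares(res,[444,52,52,-0.1,8,0,0],loss='soft_l1',x_scale=[10,10,10,.1,5,1,1]); print(s.x,res(s.x).round(1).tolist())
np.save('lane.npy',s.x[:4])
p=s.x[:4]
print('origin',p,'yaw',np.degrees(p[3]))
# new: corners in crop coords -> top face
for cs in([(0,283),(105,290),(122,418),(18,413)],[(56,452),(158,462),(160,573),(63,570)]):
    P=np.array([onz('wrist',[y/2,x/2],56,Cw) for x,y in cs]); c=P.mean(0)
    e=(P[0]+P[1]-P[2]-P[3])/2; l=(P[0]+P[3]-P[1]-P[2])/2
    print('new',c[:2],'len',np.linalg.norm(e),np.degrees(np.arctan2(e[1],e[0])),'wid',np.linalg.norm(l),np.degrees(np.arctan2(-l[0],l[1])))
E
python3 fit2.py
cat >> h.py <<'E'
def lanepose():
    p=np.load('lane.npy'); M=R.from_euler('ZY',[p[3],-0.21]).as_matrix(); return p[:3],M
def lane_tgt(x,z,y=0):
    o,M=lanepose(); return tgt(o+M@[x,y,z],-M[:,2],M[:,1])
E
python3 -c "
from h import *
lane_tgt(32,120)
lane_tgt(32,22)"
```

```text
wrist 0 [213 291] [212.7 291.2] 442
wrist 1 [139 288] [139.3 287.2] 608
wrist 2 [ 46 283] [ 45.8 282.4] 879
top 0 [236.7 272.4] [235.9 271.6] 42
top 1 [212.9 273.8] [212.3 273.2] 48
top 2 [189.  275.2] [188.5 275.1] 49
scene 0 [190.  289.1] [190.3 287.8] 12
scene 1 [196.4 276.4] [195.4 275.7] 13
scene 2 [203.6 263.6] [200.9 262.7] 14
[445.66  46.06  51.29  -0.08   9.53   0.41  -0.85] [0.2, 0.2, -0.0, 0.3, 0.0, 0.2, 0.1, -0.1, -0.1, 0.2, -0.0, 0.1, -0.2, -0.5, -0.2, -0.4, -0.0, -0.3, -0.3, 0.3, -0.1, -1.7, 0.4, -0.6, 0.2, -0.4]
origin [445.66  46.06  51.29  -0.08] yaw -4.491631179401745
new [525.12 287.66] len 63.15642960639882 -12.354168038202406 wid 48.47849881552282 -10.995707727273874
new [439.48 292.91] len 65.27033336847614 -16.354711389168273 wid 49.74478440411525 -12.058821320740774
turn [ 0.21 -0.01 -0.06] shift cm [0.67 4.28 9.38] | 12.6 deg j6 97.3 t 7.75
turn [ 0.21 -0.01 -0.06] shift cm [ 0.55  2.23 18.96] | 12.6 deg j6 97.3 t 7.75
```

>>> {"name": "apply_moves", "arguments": {"targets": "0.1 0 -0.03 0.3 2 3 8.5; 0.21 -0.01 -0.06 0.7 4 6 8.5; 0.21 -0.01 -0.06 0.7 4.3 9.4 8.5; 0.21 -0.01 -0.06 0.7 4.3 9.4 8.5; 0.21 -0.01 -0.06 0.7 4.3 9.4 8.5"}}

```text
time: 8.25
tool_pos: [452.4, 45.7, 176.8]
tcp_rot: [-168.0, 0.2, -94.4]
ft_force: [0.7, -0.3, 0.8]
finger_gap: 84.9
```

```bash
python3 -c "
from h import *
lane_tgt(32,20)"
```

```text
turn [-0.  0.  0.] shift cm [ 0.06  0.08 10.13] | 0.2 deg j6 94.4 t 8.25
```

>>> {"name": "apply_moves", "arguments": {"targets": "0 0 0 0 0.1 3 8.5; 0 0 0 0 0.1 6 8.5; 0 0 0 0 0.1 8.5 8.5; 0 0 0 0.1 0.1 10.1 8.5; 0 0 0 0.1 0.1 10.1 8.5", "force": 40}}

```text
time: 8.75
tool_pos: [473.1, 43.8, 76.6]
tcp_rot: [-168.1, 0.2, -94.3]
ft_force: [0.3, 0.2, -0.9]
finger_gap: 85.3
```

>>> {"name": "apply_moves", "arguments": {"targets": "0 0 0 0 0 0 6.5; 0 0 0 0 0 0 5.5; 0 0 0 0 0 0 4; 0 0 0 0 0 0 4; 0 0 0 0 0 0 4"}}

```text
time: 9.25
tool_pos: [473.7, 44.3, 79.1]
tcp_rot: [-167.7, 0.2, -94.3]
ft_force: [-0.5, -0.9, 5.7]
finger_gap: 49.3
```

>>> {"name": "apply_moves", "arguments": {"targets": "0 0 0 0 0 -0.5 4; 0 0 0 0 0 -2 4; 0 0 0 0 0 -4 4; 0 0 0 0 0 -7 4; 0 0 0 0 0 -10 4"}}

```text
time: 9.75
tool_pos: [450.2, 45.5, 175.6]
tcp_rot: [-168.0, 0.2, -94.3]
ft_force: [-0.6, -0.2, -1.4]
finger_gap: 49.2
```

```bash
cat >> h.py <<'E'
PAN=np.array([523.,-156.,68.]); PYAW=-7.5
def pan_tgt(x,z,y=0,zz=None):
    a=np.radians(PYAW); ux=np.array([np.cos(a),np.sin(a),0]);uy=np.array([-ux[1],ux[0],0])
    return tgt(PAN+ux*x+uy*y+[0,0,z],[0,0,-1],uy)
E
python3 - <<'E'
from h import *
s=sense();print(s['ft_force'],s['finger_gap'],s['tool_pos'])
# pan edges from w2/w3/top
Cw=(camera_model('wrist'),np.load('w3.png.npy'))
print('w3 left edge',onz('wrist',[12,455],68,Cw),onz('wrist',[212,430],68,Cw))
T=np.eye(4);T[:3,:3]=R.from_euler('xyz',[-179.92,-.04,-99.47],degrees=True).as_matrix();T[:3,3]=[526.09,-301.45,214.65]
C2=(camera_model('wrist'),T@np.array(camera_model('wrist')['T_tool_cam']))
P=[onz('wrist',[r,c],68,C2) for c,r in((15,128),(174,122),(196,280),(64,320))];print('w2 pan TL TR R-edge BL',P)
print('pan det',onz('wrist',[225.2,114.1],68,C2))
print('old1 wrist place',place_of('wrist','old1_mid') if 0 else '')
pan_tgt(36,140); pan_tgt(36,20)
E
```

```text
[-0.6  -0.25 -1.39] 49.1765409024198 [450.16  45.51 175.56]
w3 left edge [ 612.08 -109.14   68.  ] [442.03 -87.32  68.  ]
w2 pan TL TR R-edge BL [array([ 608.87, -110.69,   68.  ]), array([ 594.28, -228.74,   68.  ]), array([ 462.03, -213.63,   68.  ]), array([443.05, -89.39,  68.  ])]
pan det [ 522.07 -159.55   68.  ]
old1 wrist place 
turn [-0.21  0.01  0.06] shift cm [ 19.74 -12.78  -0.68] | 12.4 deg j6 94.2 t 9.75
turn [-0.21  0.01  0.06] shift cm [ 19.79 -10.29  11.06] | 12.4 deg j6 94.2 t 9.75
```

```bash
sed -i 's/PAN=.*; PYAW/PAN=np.array([518.7,-159.,68.]); PYAW/' h.py; python3 -c "
from h import *
pan_tgt(36,100);pan_tgt(36,40)"
```

```text
turn [-0.21  0.01  0.06] shift cm [ 20.09 -11.55   3.15] | 12.4 deg j6 94.2 t 9.75
turn [-0.21  0.01  0.06] shift cm [ 20.11 -10.3    9.02] | 12.4 deg j6 94.2 t 9.75
```

>>> {"name": "apply_moves", "arguments": {"targets": "-0.05 0 0.01 3 -2 -1 4; -0.1 0 0.03 7 -4 -1 4; -0.15 0 0.05 11 -7 0 4; -0.21 0.01 0.06 15.5 -9.5 1.5 4; -0.21 0.01 0.06 20.1 -11.5 3.2 4"}}

```text
time: 10.25
tool_pos: [553.9, -159.0, 168.8]
tcp_rot: [180.0, -0.0, -97.7]
ft_force: [0.3, 1.1, -1.9]
finger_gap: 49.8
```

```bash
python3 -c "
from h import *
pan_tgt(36,26)
print(sense()['finger_gap'])"
```

```text
turn [ 0. -0. -0.] shift cm [ 0.46 -0.11  7.48] | 0.2 deg j6 76.6 t 10.25
49.76547473116297
```

>>> {"name": "apply_moves", "arguments": {"targets": "0 0 0 0.2 -0.1 2.5 4; 0 0 0 0.4 -0.1 5 4; 0 0 0 0.5 -0.1 7 4; 0 0 0 0.5 -0.1 7.5 4; 0 0 0 0.5 -0.1 7.5 4"}}

```text
time: 10.75
tool_pos: [551.8, -161.9, 93.1]
tcp_rot: [179.9, 0.0, -97.7]
ft_force: [0.4, 0.3, -2.3]
finger_gap: 49.7
```

>>> {"name": "apply_moves", "arguments": {"targets": "0 0 0 0 0 0.1 4; 0 0 0 0 0 0.2 4; 0 0 0 0 0 0.3 4; 0 0 0 0 0 0.3 4; 0 0 0 0 0 0.3 4"}}

```text
time: 11.25
tool_pos: [552.7, -162.2, 90.8]
tcp_rot: [-180.0, -0.0, -97.7]
ft_force: [1.0, 0.1, 0.1]
finger_gap: 49.4
```

>>> {"name": "apply_moves", "arguments": {"targets": "0 0 0 0 0 0.05 4; 0 0 0 0 0 0.1 4; 0 0 0 0 0 0.1 4; 0 0 0 0 0 0.1 5; 0 0 0 0 0 0.1 5.5"}}

```text
time: 11.75
tool_pos: [552.5, -162.3, 89.5]
tcp_rot: [-180.0, -0.0, -97.7]
ft_force: [0.0, -0.1, 0.3]
finger_gap: 55.0
```

>>> {"name": "apply_moves", "arguments": {"targets": "0 0 0 0 0 0 7; 0 0 0 0 0 0 8.5; 0 0 0 0 0 -1 8.5; 0 0 0 0 0 -4 8.5; 0 0 0 0 0 -8 8.5"}}

```text
time: 12.25
tool_pos: [550.7, -161.5, 168.4]
tcp_rot: [179.7, 0.1, -97.7]
ft_force: [0.5, 0.3, -0.3]
finger_gap: 85.1
```

>>> {"name": "apply_moves", "arguments": {"targets": "0 0 0 0 0 -3 8.5; 0 0 0 0 0 -6 8.5; 0 0 0 0 0 -10 8.5; 0 0 0 -3 0 -10 8.5; 0 0 0 -5 0 -10 8.5"}}

```text
time: 12.75
tool_pos: [560.2, -112.1, 272.6]
tcp_rot: [-179.7, -0.0, -97.8]
ft_force: [0.4, 0.2, -0.5]
finger_gap: 85.3
```

```bash
python3 look.py w4.png old1_mid; python3 -c "
from h import *
lane_tgt(32,120)"
```

```text
[ 560.2  -112.14  272.56] [-179.74   -0.01  -97.8 ] 12.75
old1_mid [187.  341.2] 0.58
old1_mid [292.4 140. ] 0.37
old1_mid [188.2 495. ] 0.18
turn [ 0.21 -0.01 -0.05] shift cm [-14.04  12.76   9.52] | 12.3 deg j6 81.3 t 12.85
```

View pics/w4.png

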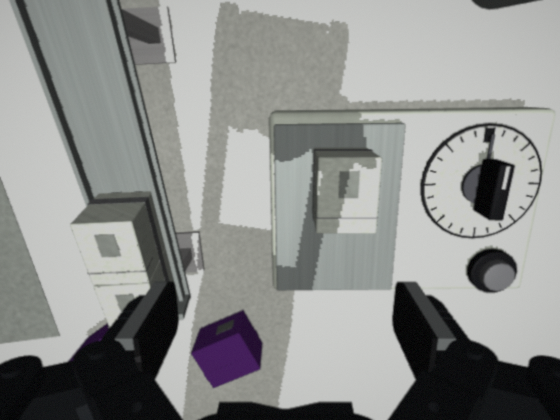

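Old1 stands on the pan (label at (184,348)). The needle is still in the mark, and old2 and old3 have slid down to the lip.

```bash
python3 - <<'E'
from h import *
C=(camera_model('wrist'),np.load('w4.png.npy'))
a=np.radians(PYAW);M=np.array([[np.cos(a),np.sin(a)],[-np.sin(a),np.cos(a)]])
for p in([150,315],[150,380],[231,316],[231,376],[184,348]): print(p,M@(onz('wrist',p,124,C)-PAN)[:2])
for p in([123,273],[123,405],[290,273],[290,392]): print('pan',p,M@(onz('wrist',p,68,C)-PAN)[:2])
E
```

```text
[150, 315] [68.83 31.08]
[150, 380] [ 68.64 -19.14]
[231, 316] [ 1.83 28.76]
[231, 376] [  1.72 -20.9 ]
[184, 348] [41.75  4.22]
pan [123, 273] [84.78 65.08]
pan [123, 405] [ 84.31 -53.83]
pan [290, 273] [-85.06  67.18]
pan [290, 392] [-85.21 -56.58]
```

>>> {"name": "apply_moves", "arguments": {"targets": "0.05 0 -0.01 -3 3 1 8.5; 0.1 0 -0.02 -6 6 3 8.5; 0.15 0 -0.04 -9 9 5 8.5; 0.21 -0.01 -0.05 -12 12.7 7 8.5; 0.21 -0.01 -0.05 -14 12.8 9.5 8.5"}}

```text
time: 13.35
tool_pos: [446.9, 44.5, 174.1]
tcp_rot: [-167.7, 0.3, -94.8]
ft_force: [0.3, 0.4, 0.3]
finger_gap: 84.8
```

```bash
python3 -c "
from h import *
lane_tgt(32,20)"
```

```text
turn [-0.01  0.   -0.01] shift cm [-0.11 -0.45  9.99] | 0.5 deg j6 94.6 t 13.35
```

>>> {"name": "apply_moves", "arguments": {"targets": "0 0 -0.01 -0.1 -0.4 3 8.5; 0 0 -0.01 -0.1 -0.4 6 8.5; 0 0 -0.01 -0.1 -0.4 8.5 8.5; 0 0 -0.01 -0.1 -0.4 10 8.5; 0 0 -0.01 -0.1 -0.4 10 8.5"}}

```text
time: 13.85
tool_pos: [474.2, 42.1, 74.9]
tcp_rot: [-168.2, 0.1, -94.3]
ft_force: [0.3, -1.0, -0.0]
finger_gap: 85.2
```

>>> {"name": "apply_moves", "arguments": {"targets": "0 0 0 0 0 0 6.5; 0 0 0 0 0 0 5.5; 0 0 0 0 0 0 4; 0 0 0 0 0 0 4; 0 0 0 0 0 0 4"}}

```text
time: 14.35
tool_pos: [477.1, 42.6, 79.2]
tcp_rot: [-167.8, 0.1, -94.3]
ft_force: [-2.7, -0.8, 6.1]
finger_gap: 49.6
```

>>> {"name": "apply_moves", "arguments": {"targets": "0 0 0 0 0 -0.5 4; 0 0 0 0 0 -2 4; 0 0 0 0 0 -4 4; 0 0 0 0 0 -7 4; 0 0 0 0 0 -10 4"}}

```text
time: 14.85
tool_pos: [453.9, 44.1, 175.7]
tcp_rot: [-168.1, 0.1, -94.3]
ft_force: [0.1, -0.1, -1.3]
finger_gap: 49.3
```

```bash
python3 -c "
from h import *
pan_tgt(-38,110,2)
print(sense()['finger_gap'])"
```

```text
turn [-0.21  0.01  0.06] shift cm [19.35 -4.16  0.59] | 12.4 deg j6 94.1 t 14.85
49.25430551475089
```

>>> {"name": "apply_moves", "arguments": {"targets": "-0.05 0 0.01 3 -0.5 -1 4; -0.1 0 0.03 7 -1 -1 4; -0.15 0 0.05 11 -2 -0.5 4; -0.21 0.01 0.06 15.5 -3 0 4; -0.21 0.01 0.06 19.4 -4.2 0.6 4"}}

```text
time: 15.35
tool_pos: [483.1, -154.7, 177.6]
tcp_rot: [179.9, -0.1, -97.8]
ft_force: [1.2, 0.6, -1.3]
finger_gap: 49.6
```

```bash
python3 -c "
from h import *
pan_tgt(-37,26,2)
print(sense()['finger_gap'])"
```

```text
turn [ 0.   -0.   -0.01] shift cm [-0.25  0.09  8.36] | 0.3 deg j6 74.3 t 15.35
49.569402541028985
```

>>> {"name": "apply_moves", "arguments": {"targets": "0 0 0 -0.1 0.1 2.5 4; 0 0 0 -0.2 0.1 5 4; 0 0 0 -0.2 0.1 7.5 4; 0 0 0 -0.2 0.1 8.3 4; 0 0 0 -0.2 0.1 8.4 4"}}

```text
time: 15.85
tool_pos: [480.9, -150.0, 92.4]
tcp_rot: [179.8, -0.0, -97.7]
ft_force: [-0.3, -1.2, -2.7]
finger_gap: 49.2
```

>>> {"name": "apply_moves", "arguments": {"targets": "0 0 0 0 0 0.1 4; 0 0 0 0 0 0.2 4; 0 0 0 0 0 0.3 4; 0 0 0 0 0 0.3 4; 0 0 0 0 0 0.3 4"}}

```text
time: 16.35
tool_pos: [482.4, -150.6, 91.0]
tcp_rot: [-180.0, -0.1, -97.8]
ft_force: [0.7, 0.0, -1.3]
finger_gap: 49.5
```

>>> {"name": "apply_moves", "arguments": {"targets": "0 0 0 0 0 0.1 4; 0 0 0 0 0 0.15 4; 0 0 0 0 0 0.15 4; 0 0 0 0 0 0.15 4; 0 0 0 0 0 0.15 4"}}

```text
time: 16.85
tool_pos: [482.6, -150.7, 90.0]
tcp_rot: [-179.9, -0.1, -97.8]
ft_force: [-1.1, 0.3, 6.0]
finger_gap: 49.8
```

>>> {"name": "apply_moves", "arguments": {"targets": "0 0 0 0 0 0 5; 0 0 0 0 0 0 5.5; 0 0 0 0 0 0 7; 0 0 0 0 0 0 8.5; 0 0 0 0 0 -0.5 8.5"}}

```text
time: 17.35
tool_pos: [481.5, -150.3, 93.3]
tcp_rot: [179.9, -0.0, -97.8]
ft_force: [-0.1, 0.7, 0.2]
finger_gap: 85.1
```

>>> {"name": "apply_moves", "arguments": {"targets": "0 0 0 0 0 -4 8.5; 0 0 0 0 0 -8 8.5; 0 0 0 0 0 -12 8.5; 0 0 0 0 0 -16 8.5; 0 0 0 0 0 -16 8.5"}}

```text
time: 17.85
tool_pos: [485.1, -151.6, 261.7]
tcp_rot: [-179.4, -0.2, -97.8]
ft_force: [-0.5, 0.2, 0.1]
finger_gap: 85.2
```

```bash
python3 -c "
from h import *
s=sense();print(s['tool_pos'])
R0=R.from_euler('xyz',s['tcp_rot'],degrees=True).as_matrix()
for xy in([430,-312],): tgt([*xy,140],[0,0,-1],R0[:,0])
for n in ('top',):
    snapshot(n)
    for d in place_of(n,'record_top'): print(d['at'],d['confidence'],onz(n,d['at'],74))
save('scene','s5.png')
for d in place_of('scene','record_top'): print(d['at'],d['confidence'],onz('scene',d['at'],74))
"
```

```text
[ 485.07 -151.61  261.7 ]
turn [-0.01 -0.    0.  ] shift cm [16.59  3.43 12.2 ] | 0.7 deg j6 74.7 t 17.85
[163.9, 210.1] 0.4 [ 423.97 -307.54   74.  ]
```

>>> {"name": "apply_moves", "arguments": {"targets": "-0.01 0 0 4 1 0 6; -0.01 0 0 8 2 0 4; -0.01 0 0 12 3 4 2; -0.01 0 0 16.5 3.5 8 0; -0.01 0 0 16.5 3.5 12 0"}}

```text
time: 18.55
tool_pos: [424.6, -311.7, 137.0]
tcp_rot: [179.5, -0.2, -97.9]
ft_force: [1.0, 0.3, 0.7]
finger_gap: 11.7
```

```bash
python3 -c "
from h import *
C=(camera_model('wrist'),np.load('w4.png.npy'))
print(onz('wrist',[270,498],74,C))
s=sense();R0=R.from_euler('xyz',s['tcp_rot'],degrees=True).as_matrix()
tgt([429,-310,80],[0,0,-1],R0[:,0]);print(s['finger_gap'])
"
```

```text
[ 439.43 -307.99   74.  ]
turn [ 0.01 -0.   -0.  ] shift cm [-0.25 -0.46  5.7 ] | 0.5 deg j6 56.4 t 18.55
11.743408663627207
```

>>> {"name": "apply_moves", "arguments": {"targets": "0.01 0 0 -0.1 -0.3 1.5 0; 0.01 0 0 -0.2 -0.6 3 0; 0.01 0 0 -0.2 -0.6 4.5 0; 0.01 0 0 -0.2 -0.6 5.4 0; 0.01 0 0 -0.2 -0.6 5.7 0"}}

```text
time: 19.05
tool_pos: [431.0, -306.6, 79.7]
tcp_rot: [180.0, -0.0, -97.7]
ft_force: [-0.4, 0.3, 0.1]
finger_gap: 0.0
```

>>> {"name": "apply_moves", "arguments": {"targets": "0 0 0 0 0 0.4 0; 0 0 0 0 0 0.7 0; 0 0 0 0 0 0.9 0; 0 0 0 0 0 1 0; 0 0 0 0 0 1.1 0"}}

```text
time: 19.55
tool_pos: [431.7, -307.6, 70.3]
tcp_rot: [-179.9, -0.1, -97.8]
ft_force: [0.7, 0.4, 2.7]
finger_gap: 0.4
```

>>> {"name": "apply_moves", "arguments": {"targets": "0 0 0 0 0 0.1 0; 0 0 0 0 0 0.2 0; 0 0 0 0 0 0.3 0; 0 0 0 0 0 0.3 0; 0 0 0 0 0 0.35 0"}}

```text
time: 20.05
tool_pos: [431.7, -307.7, 67.8]
tcp_rot: [-179.9, -0.1, -97.8]
ft_force: [-3.3, 4.9, 18.5]
finger_gap: -0.2
```

```bash
python3 -c "
from h import *
s=sense();print(s['ft_force'],s['tool_pos'])
im=save('scene','s6.png')
save('','s6c.png',cv2.resize(im[130:260,150:330],None,fx=4,fy=4,interpolation=cv2.INTER_CUBIC))
"
```

```text
[-3.28  4.86 18.45] [ 431.73 -307.69   67.8 ]
```

View pics/s6c.png

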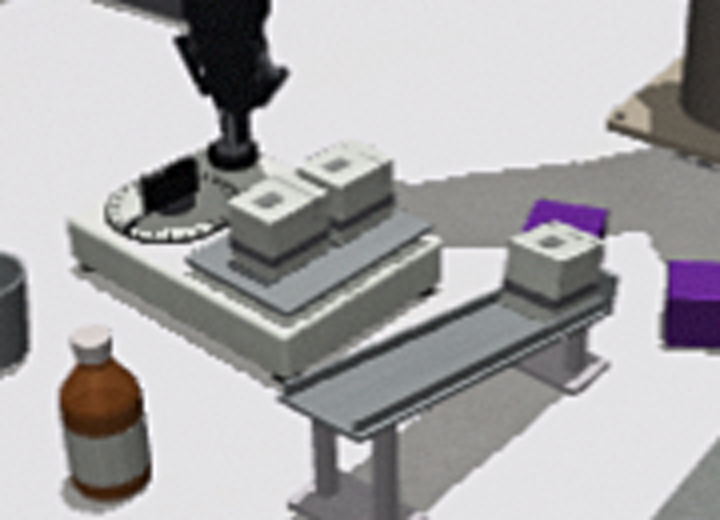

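The button bottomed out with both cartons upright on the pan, and old3 is at the lip. Next, the new cartons.

>>> {"name": "apply_moves", "arguments": {"targets": "0 0 0 0 0 -4 0; 0 0 0 0 0 -9 0; 0 0 0 0 0 -14 2; 0 0 0 0 0 -18 5; 0 0 0 0 0 -19 8.5"}}

```text
time: 20.6
tool_pos: [432.5, -308.6, 261.9]
tcp_rot: [-179.6, -0.3, -97.8]
ft_force: [-0.3, -0.5, 0.6]
finger_gap: 43.0
```

```bash
python3 -c "
from h import *
y=np.radians(-102);tgt([490,290,270],[0,0,-1],[np.cos(y),np.sin(y),0])
"
```

```text
turn [-0.01 -0.01  0.07] shift cm [-60.08   2.38  -1.16] | 4.3 deg j6 56.8 t 20.6
```

>>> {"name": "apply_moves", "arguments": {"targets": "0 0 0.07 -4 0 -1 8.5; 0 0 0.07 -8 0 -1 8.5; 0 0 0.07 -12 0 -1 8.5; 0 0 0.07 -16 0 -1 8.5; 0 0 0.07 -20 0 -1 8.5"}}

```text
time: 21.1
tool_pos: [457.3, -107.4, 264.6]
tcp_rot: [179.9, -0.1, -101.8]
ft_force: [0.6, -0.2, -0.1]
finger_gap: 85.0
```

>>> {"name": "apply_moves", "arguments": {"targets": "0 0 0 -4 0 0 8.5; 0 0 0 -8 0.5 0 8.5; 0 0 0 -12 1 0 8.5; 0 0 0 -16 1.5 0 8.5; 0 0 0 -20 2 0 8.5"}}

```text
time: 21.6
tool_pos: [478.5, 92.4, 264.3]
tcp_rot: [179.9, -0.1, -101.8]
ft_force: [0.6, 0.6, 0.7]
finger_gap: 84.9
```

>>> {"name": "apply_moves", "arguments": {"targets": "0 0 0 -4 0 0 8.5; 0 0 0 -8 0.5 0 8.5; 0 0 0 -12 1 0 8.5; 0 0 0 -16 1.5 0 8.5; 0 0 0 -20 2 0 8.5"}}

```text
time: 22.1
tool_pos: [499.8, 292.1, 263.9]
tcp_rot: [179.9, -0.2, -101.8]
ft_force: [0.5, -0.6, 0.7]
finger_gap: 85.0
```

```bash
python3 look.py w7.png new1_mid
```

```text
[499.83 292.1  263.85] [ 179.92   -0.16 -101.77] 22.1
new1_mid [322.5 335.8] 0.76
new1_mid [142.7 279.9] 0.6
new1_mid [166.9 118.7] 0.57
```

View pics/w7.png

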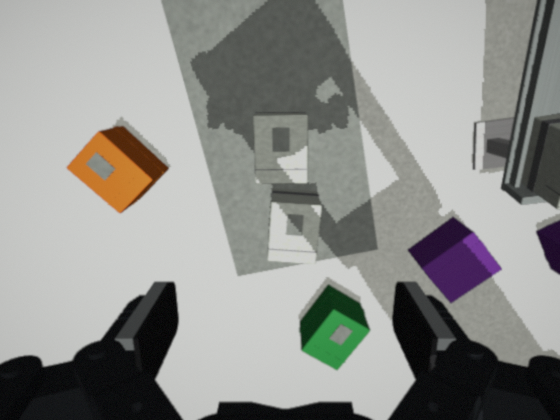

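The two white new cartons are at (148,281) and (232,295). The orange (170,117), green (325,335) and purple (260,455) blocks are look-alikes and stay where they are.

```bash
python3 - <<'E'
from h import *
C=(camera_model('wrist'),np.load('w7.png.npy'))
for cs in([(254,114),(308,114),(308,183),(256,183)],[(273,202),(322,205),(317,263),(268,260)]):
    P=np.array([onz('wrist',[y,x],56,C) for x,y in cs]); c=P.mean(0)
    e=(P[0]+P[1]-P[2]-P[3])/2; l=(P[0]+P[3]-P[1]-P[2])/2
    print('new',c[:2],'len',np.linalg.norm(e),np.degrees(np.arctan2(e[1],e[0])),'wid',np.linalg.norm(l),np.degrees(np.arctan2(-l[0],l[1])))
    y=(np.degrees(np.arctan2(e[1],e[0]))+np.degrees(np.arctan2(-l[0],l[1])))/2
    a=np.radians(y-90); tgt([c[0],c[1],90],[0,0,-1],[np.cos(a),np.sin(a),0])
E
```

```text
new [523.84 294.84] len 64.08427364453738 -10.922563232175845 wid 49.37700762315982 -11.59474062499529
turn [ 0.   -0.   -0.01] shift cm [-0.54 -2.47 17.31] | 0.3 deg j6 127.0 t 22.2
new [439.12 298.7 ] len 62.50436262726267 -15.707543116376547 wid 49.25868952089862 -15.369805231722406
turn [ 0.   -0.    0.07] shift cm [ 0.77  5.91 17.34] | 4.0 deg j6 127.0 t 22.2
```

>>> {"name": "apply_moves", "arguments": {"targets": "0 0 -0.01 -0.3 -1.5 4 8.5; 0 0 -0.01 -0.5 -2.5 8.5 8.5; 0 0 -0.01 -0.5 -2.5 13 8.5; 0 0 -0.01 -0.5 -2.5 17.3 8.5; 0 0 -0.01 -0.5 -2.5 17.3 8.5"}}

```text
time: 22.7
tool_pos: [520.1, 287.1, 83.6]
tcp_rot: [179.3, -0.6, -101.2]
ft_force: [-2.2, -0.3, -0.1]
finger_gap: 84.9
```

```bash
python3 - <<'E'
from h import *
a=np.radians(-101.3); tgt([524,294.8,22],[0,0,-1],[np.cos(a),np.sin(a),0])
E
```

```text
turn [ 0.01 -0.01  0.  ] shift cm [-0.9  -0.31  6.14] | 0.9 deg j6 125.2 t 22.7
```

>>> {"name": "apply_moves", "arguments": {"targets": "0 0 0 0 0 1 8.5; 0 0 0 0 0 1 8.5; 0 0 0 0 0 1 8.5; 0 0 0 0 0 1 8.5; 0 0 0 0 0 1 8.5"}}

```text
time: 23.2
tool_pos: [526.9, 290.9, 84.2]
tcp_rot: [-179.9, 0.0, -101.2]
ft_force: [-0.4, -0.2, 0.5]
finger_gap: 85.2
```

```bash
python3 - <<'E'
from h import *
print(sense()['tool_pos'])
a=np.radians(-101.3); tgt([524,294.8,22],[0,0,-1],[np.cos(a),np.sin(a),0])
E
```

```text
[526.94 290.94  84.23]
turn [-0.  0.  0.] shift cm [-0.32  0.38  6.22] | 0.2 deg j6 125.3 t 23.2
```

>>> {"name": "apply_moves", "arguments": {"targets": "0 0 0 -0.2 0.2 2 8.5; 0 0 0 -0.3 0.4 4 8.5; 0 0 0 -0.3 0.4 6 8.5; 0 0 0 -0.3 0.4 6.2 8.5; 0 0 0 -0.3 0.4 6.2 8.5"}}

```text
time: 23.7
tool_pos: [522.4, 294.1, 20.6]
tcp_rot: [180.0, -0.1, -101.2]
ft_force: [-0.1, -0.2, -0.2]
finger_gap: 85.0
```

>>> {"name": "apply_moves", "arguments": {"targets": "0 0 0 0 0 0 6.5; 0 0 0 0 0 0 5.5; 0 0 0 0 0 0 4; 0 0 0 0 0 0 4; 0 0 0 0 0 0 4"}}

```text
time: 24.2
tool_pos: [523.8, 294.5, 22.1]
tcp_rot: [-179.9, 0.0, -101.2]
ft_force: [-0.8, -0.9, 7.0]
finger_gap: 49.4
```

>>> {"name": "apply_moves", "arguments": {"targets": "0 0 0 0 0 -2 4; 0 0 0 0 0 -6 4; 0 0 0 0 0 -11 4; 0 0 0 0 0 -16 4; 0 0 0 0 0 -16 4"}}

```text
time: 24.7
tool_pos: [527.0, 296.4, 190.4]
tcp_rot: [-179.3, 0.4, -101.2]
ft_force: [0.3, 0.1, 0.7]
finger_gap: 49.4
```

```bash
python3 - <<'E'
from h import *
print(sense()['finger_gap'])
lane_tgt(200,140); lane_tgt(200,90);o,M=lanepose(); print(o+M@[200,0,22])
E
```

```text
49.36379595557738
turn [ 0.2  -0.01 -0.12] shift cm [ 24.17 -13.45  -3.97] | 13.1 deg j6 125.7 t 24.7
turn [ 0.2  -0.01 -0.12] shift cm [ 24.08 -14.43   0.93] | 13.1 deg j6 125.7 t 24.7
[636.09  31.1  114.5 ]
```

```bash
python3 - <<'E'
from h import *
o,M=lanepose(); print(o+M@[104,0,110]); lane_tgt(104,110)
E
```

```text
[524.2   39.89 180.56]
turn [ 0.2  -0.01 -0.12] shift cm [25.23 -4.69  0.85] | 13.1 deg j6 125.7 t 24.7
```

>>> {"name": "apply_moves", "arguments": {"targets": "0.05 0 -0.03 4 -0.7 -1.5 4; 0.1 0 -0.06 8.5 -1.5 -1.5 4; 0.15 0 -0.09 13 -2.3 -1 4; 0.2 -0.01 -0.12 18 -3.3 0 4; 0.2 -0.01 -0.12 22 -4 0.5 4"}}

```text
time: 25.2
tool_pos: [517.2, 69.0, 173.8]
tcp_rot: [-168.5, -0.2, -94.2]
ft_force: [0.8, -1.0, -2.2]
finger_gap: 49.7
```

>>> {"name": "apply_moves", "arguments": {"targets": "0 0 0 1 0 0 4; 0 0 0 2 0 0 4; 0 0 0 3.2 0 0 4; 0 0 0 3.2 0 0 4; 0 0 0 3.2 0 0 4"}}

```text
time: 25.7
tool_pos: [517.0, 39.4, 176.0]
tcp_rot: [-168.5, -0.2, -94.3]
ft_force: [0.9, -0.2, -1.8]
finger_gap: 49.1
```

```bash
python3 - <<'E'
from h import *
print(sense()['tool_pos'],sense()['finger_gap'],sense()['ft_force']); lane_tgt(104,60); lane_tgt(104,26)
im=save('scene','s8.png')
for d in recognise('scene','new1_mid'): print(d)
E
```

```text
[516.99  39.4  175.96] 49.1273300971201 [ 0.92 -0.23 -1.79]
turn [ 0.01 -0.    0.  ] shift cm [-0.11 -0.84  4.69] | 0.6 deg j6 93.8 t 25.7
turn [ 0.01 -0.    0.  ] shift cm [-0.12 -0.87  8.09] | 0.6 deg j6 93.8 t 25.7
{'at': [271.5, 404.7], 'confidence': 0.88}
{'at': [209.0, 370.8], 'confidence': 0.66}
{'at': [179.2, 280.4], 'confidence': 0.64}
```

>>> {"name": "apply_moves", "arguments": {"targets": "0.01 0 0 -0.1 -0.5 0 4; 0.01 0 0 -0.1 -0.9 2 4; 0.01 0 0 -0.1 -0.9 4 4; 0.01 0 0 -0.1 -0.9 6 4; 0.01 0 0 -0.1 -0.9 6.5 4"}}

```text
time: 26.3
tool_pos: [537.2, 38.5, 111.2]
tcp_rot: [-168.2, -0.2, -94.3]
ft_force: [-0.5, 0.1, -2.4]
finger_gap: 49.5
```

>>> {"name": "apply_moves", "arguments": {"targets": "0 0 0 0 0 0 4; 0 0 0 0 0 0 4; 0 0 0 0 0 0 4; 0 0 0 0 0 0 4; 0 0 0 0 0 0 4"}}

```text
time: 26.8
tool_pos: [538.9, 38.0, 114.7]
tcp_rot: [-167.9, -0.2, -94.3]
ft_force: [-0.3, -0.4, -2.1]
finger_gap: 49.4
```

```bash
python3 - <<'E'
from h import *
print(sense()['tool_pos'],sense()['finger_gap'],sense()['ft_force']); lane_tgt(104,24)
E
```

```text
[538.95  37.97 114.73] 49.40317837236519 [-0.31 -0.42 -2.12]
turn [-0. -0.  0.] shift cm [-0.08  0.08  1.85] | 0.3 deg j6 93.9 t 26.8
```

>>> {"name": "apply_moves", "arguments": {"targets": "0 0 0 -0.1 0.1 0.6 4; 0 0 0 -0.1 0.1 1.2 4; 0 0 0 -0.1 0.1 1.7 4; 0 0 0 -0.1 0.1 1.9 4; 0 0 0 -0.1 0.1 1.9 4"}}

```text
time: 27.3
tool_pos: [541.1, 38.7, 94.3]
tcp_rot: [-168.0, -0.2, -94.3]
ft_force: [0.3, 0.5, -1.7]
finger_gap: 49.3
```

>>> {"name": "apply_moves", "arguments": {"targets": "0 0 0 0 0 0.1 4; 0 0 0 0 0 0.2 4; 0 0 0 0 0 0.2 4; 0 0 0 0 0 0.2 4; 0 0 0 0 0 0.2 4"}}

```text
time: 27.8
tool_pos: [542.1, 38.6, 93.3]
tcp_rot: [-167.9, -0.2, -94.3]
ft_force: [-0.6, -0.7, -1.1]
finger_gap: 49.5
```

```bash
python3 - <<'E'
from h import *
print(sense()['tool_pos'],sense()['finger_gap'],sense()['ft_force']); lane_tgt(104,22)
E
```

```text
[542.05  38.64  93.29] 49.46478420750785 [-0.6  -0.7  -1.11]
turn [-0. -0.  0.] shift cm [ 0.02 -0.07 -0.11] | 0.3 deg j6 94.0 t 27.8
```

>>> {"name": "apply_moves", "arguments": {"targets": "0 0 0 0 0 0.1 4; 0 0 0 0 0 0.1 4; 0 0 0 0 0 0.1 4; 0 0 0 0 0 0.1 5; 0 0 0 0 0 0.1 5.4"}}

```text
time: 28.3
tool_pos: [542.4, 38.6, 92.4]
tcp_rot: [-167.9, -0.2, -94.3]
ft_force: [-0.4, -0.4, 0.4]
finger_gap: 54.0
```

>>> {"name": "apply_moves", "arguments": {"targets": "0 0 0 0 0 0 6.5; 0 0 0 0 0 0 8.5; 0 0 0 0 0 -0.5 8.5; 0 0 0 0 0 -4 8.5; 0 0 0 0 0 -8 8.5"}}

```text
time: 28.8
tool_pos: [523.7, 40.1, 169.4]
tcp_rot: [-168.2, -0.2, -94.3]
ft_force: [1.5, -0.7, 0.8]
finger_gap: 85.4
```

>>> {"name": "apply_moves", "arguments": {"targets": "0 0 0 0 0 -3 8.5; 0 0 0 0 0 -6 8.5; 0 0 0 0 0 -9 8.5; 0 0 0 0 0 -9 8.5; 0 0 0 0 0 -9 8.5"}}

```text
time: 29.3
tool_pos: [507.3, 41.8, 259.6]
tcp_rot: [-167.8, -0.2, -94.3]
ft_force: [0.2, -0.2, -0.0]
finger_gap: 84.8
```

```bash
python3 look.py w8.png old1_mid
python3 - <<'E'
from h import *
save('top','t8.png')
for d in place_of('top','new1_mid'): print(np.round(d['at'],1),round(d['confidence'],2),onz('top',d['at'],28))
a=np.radians(-105.5); tgt([490,297,270],[0,0,-1],[np.cos(a),np.sin(a),0])
E
```

```text
[507.28  41.83 259.65] [-167.83   -0.16  -94.31] 29.3
old1_mid [156.2 519.8] 0.57
[220.3 129.9] 0.94 [528.4  454.37  28.  ]
[298.8 187.5] 0.89 [305.78 282.75  28.  ]
turn [-0.21  0.02  0.2 ] shift cm [-25.32   3.16  -2.11] | 16.3 deg j6 94.0 t 29.5
```

View pics/w8.png

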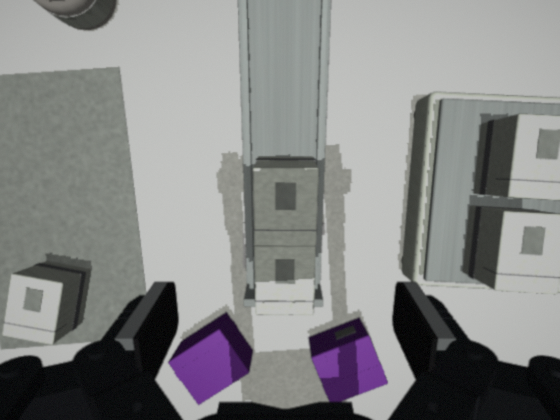

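The first new carton sits flat behind old3 (labels at (196,286) and (270,285)). The last new carton is at (300,33).

>>> {"name": "apply_moves", "arguments": {"targets": "-0.05 0 0.05 -5 0.6 -0.5 8.5; -0.1 0 0.1 -10 1.3 -1 8.5; -0.15 0.01 0.15 -15 1.9 -1.5 8.5; -0.21 0.02 0.2 -20 2.5 -2 8.5; -0.21 0.02 0.2 -25 3.2 -2.1 8.5"}}

```text
time: 30.0
tool_pos: [490.3, 292.4, 270.3]
tcp_rot: [179.8, -0.2, -106.0]
ft_force: [1.2, -0.1, 0.1]
finger_gap: 85.1
```

>>> {"name": "apply_moves", "arguments": {"targets": "0 0 0 0 -2 0 8.5; 0 0 0 0 -2 0 8.5; 0 0 0 0 -2 0 8.5; 0 0 0 0 -2 0 8.5; 0 0 0 0 -2 0 8.5"}}

```text
time: 30.5
tool_pos: [509.3, 284.5, 271.6]
tcp_rot: [180.0, -0.1, -105.9]
ft_force: [-0.4, -0.4, 0.8]
finger_gap: 85.2
```

```bash
python3 look.py w9.png new1_mid
```

```text
[509.32 284.48 271.57] [ 179.99   -0.12 -105.88] 30.5
new1_mid [186.3 124.7] 0.97
```

View pics/w9.png

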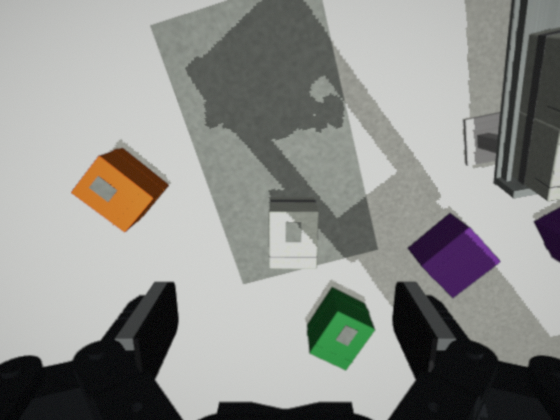

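The remaining new carton is centred at about (239,294). The green block lies behind and to its right at (325,340), clear of the finger path.

```bash
python3 - <<'E'
from h import *
C=(camera_model('wrist'),np.load('w9.png.npy'))
for cs in([(270,210),(319,210),(317,268.5),(270,268)],):
    P=np.array([onz('wrist',[y,x],56,C) for x,y in cs]); c=P.mean(0)
    e=(P[0]+P[1]-P[2]-P[3])/2; l=(P[0]+P[3]-P[1]-P[2])/2
    print('new',c[:2],'len',np.linalg.norm(e),np.degrees(np.arctan2(e[1],e[0])),'wid',np.linalg.norm(l),np.degrees(np.arctan2(-l[0],l[1])))
a=np.radians(-105.5); tgt([c[0],c[1],90],[0,0,-1],[np.cos(a),np.sin(a),0])
E
```

```text
new [440.2  293.26] len 64.76648245956792 -16.33212194300315 wid 49.52936369378124 -16.259244956894136
turn [-0.   -0.   -0.01] shift cm [ 1.04  6.9  18.18] | 0.4 deg j6 130.1 t 30.6
```

>>> {"name": "apply_moves", "arguments": {"targets": "0 0 0.01 1 3 4 8.5; 0 0 0.01 1 6.9 8.5 8.5; 0 0 0.01 1 6.9 13 8.5; 0 0 0.01 1 6.9 17.5 8.5; 0 0 0.01 1 6.9 17.5 8.5"}}

```text
time: 31.1
tool_pos: [434.8, 291.3, 89.4]
tcp_rot: [179.5, -0.6, -106.4]
ft_force: [-1.2, -1.0, -0.6]
finger_gap: 84.9
```

>>> {"name": "apply_moves", "arguments": {"targets": "0 0 0 0 0 0.5 8.5; 0 0 0 0 0 0.5 8.5; 0 0 0 0 0 0.5 8.5; 0 0 0 0 0 0.5 8.5; 0 0 0 0 0 0.5 8.5"}}

```text
time: 31.6
tool_pos: [441.2, 294.6, 93.0]
tcp_rot: [-179.9, -0.0, -106.4]
ft_force: [0.5, 0.2, 0.4]
finger_gap: 84.9
```

```bash
python3 - <<'E'
from h import *
a=np.radians(-106.3); tgt([440.2,293.3,22],[0,0,-1],[np.cos(a),np.sin(a),0])
E
```

```text
turn [-0. -0. -0.] shift cm [0.15 0.07 7.1 ] | 0.1 deg j6 134.7 t 31.6
```

>>> {"name": "apply_moves", "arguments": {"targets": "0 0 0 0.1 0.1 2 8.5; 0 0 0 0.1 0.1 4.5 8.5; 0 0 0 0.1 0.1 6.5 8.5; 0 0 0 0.1 0.1 7.1 8.5; 0 0 0 0.1 0.1 7.1 8.5"}}

```text
time: 32.1
tool_pos: [438.4, 293.0, 20.0]
tcp_rot: [179.9, -0.2, -106.4]
ft_force: [-0.9, -0.1, -0.5]
finger_gap: 84.7
```

>>> {"name": "apply_moves", "arguments": {"targets": "0 0 0 0 0 0 6.5; 0 0 0 0 0 0 5.5; 0 0 0 0 0 0 4; 0 0 0 0 0 0 4; 0 0 0 0 0 0 4"}}

```text
time: 32.6
tool_pos: [440.2, 294.1, 22.2]
tcp_rot: [-179.9, 0.0, -106.4]
ft_force: [-1.0, 0.3, 7.5]
finger_gap: 49.2
```

>>> {"name": "apply_moves", "arguments": {"targets": "0 0 0 0 0 -2 4; 0 0 0 0 0 -6 4; 0 0 0 0 0 -11 4; 0 0 0 0 0 -16 4; 0 0 0 0 0 -19 4"}}

```text
time: 33.1
tool_pos: [440.3, 294.3, 215.5]
tcp_rot: [-179.8, 0.1, -106.4]
ft_force: [1.0, 1.0, -1.1]
finger_gap: 49.7
```

```bash
python3 - <<'E'
from h import *
print(sense()['finger_gap'])
o,M=lanepose(); print(o+M@[168,0,110]); lane_tgt(168,110)
E
```

```text
49.669098228777564
[586.6   34.99 193.9 ]
turn [ 0.2  -0.02 -0.21] shift cm [ 20.76 -21.34   2.2 ] | 16.7 deg j6 134.7 t 33.1
```

>>> {"name": "apply_moves", "arguments": {"targets": "0.04 0 -0.04 3 -3 -0.5 4; 0.08 0 -0.08 6 -6 -0.5 4; 0.12 -0.01 -0.12 9 -9.2 0 4; 0.16 -0.02 -0.16 12 -12.4 0 4; 0.2 -0.02 -0.21 15 -15.5 0.5 4"}}

```text
time: 33.6
tool_pos: [546.3, 104.5, 206.6]
tcp_rot: [-168.4, -0.2, -94.2]
ft_force: [1.4, 0.3, -1.2]
finger_gap: 49.1
```

```bash
python3 -c "
from h import *
lane_tgt(168,110);print(sense()['finger_gap'],sense()['tool_pos'])"
```

```text
turn [ 0.01 -0.    0.01] shift cm [ 6.63 -4.17  2.18] | 0.5 deg j6 101.9 t 33.6
49.11342620669102 [546.35 104.5  206.65]
```

>>> {"name": "apply_moves", "arguments": {"targets": "0.01 0 0.01 2.5 -1.5 0 4; 0.01 0 0.01 5 -3 1 4; 0.01 0 0.01 6.6 -4.2 2 4; 0.01 0 0.01 6.6 -4.2 2.2 4; 0.01 0 0.01 6.6 -4.2 2.2 4"}}

```text
time: 34.1
tool_pos: [585.3, 36.6, 192.0]
tcp_rot: [-168.1, -0.1, -94.9]
ft_force: [0.4, -0.2, -0.7]
finger_gap: 49.7
```

>>> {"name": "apply_moves", "arguments": {"targets": "0 0 0 0 0 1.5 4; 0 0 0 0 0 3 4; 0 0 0 0 0 4.5 4; 0 0 0 0 0 4.5 4; 0 0 0 0 0 4.5 4"}}

```text
time: 34.6
tool_pos: [594.6, 36.3, 147.6]
tcp_rot: [-168.1, -0.1, -94.8]
ft_force: [0.4, -0.5, -1.6]
finger_gap: 49.4
```

```bash
python3 -c "
from h import *
lane_tgt(168,24);print(sense()['finger_gap'],sense()['tool_pos'])"
```

```text
turn [ 0.   -0.   -0.01] shift cm [ 0.18 -0.2   3.91] | 0.4 deg j6 94.3 t 34.6
49.387886360428844 [594.62  36.31 147.62]
```

>>> {"name": "apply_moves", "arguments": {"targets": "0 0 -0.01 0.2 -0.2 1 4; 0 0 -0.01 0.2 -0.2 2 4; 0 0 -0.01 0.2 -0.2 3 4; 0 0 -0.01 0.2 -0.2 3.7 4; 0 0 -0.01 0.2 -0.2 3.9 4"}}

```text
time: 35.1
tool_pos: [604.4, 33.0, 109.3]
tcp_rot: [-168.1, -0.2, -94.3]
ft_force: [0.3, -0.4, -1.6]
finger_gap: 49.6
```

>>> {"name": "apply_moves", "arguments": {"targets": "0 0 0 0 0 0.1 4; 0 0 0 0 0 0.2 4; 0 0 0 0 0 0.2 4; 0 0 0 0 0 0.2 4; 0 0 0 0 0 0.2 4"}}

```text
time: 35.6
tool_pos: [605.8, 33.1, 109.6]
tcp_rot: [-167.9, -0.2, -94.3]
ft_force: [0.5, -0.2, -1.4]
finger_gap: 49.8
```

```bash
python3 -c "
from h import *
lane_tgt(168,22);print(sense()['finger_gap'],sense()['ft_force'])"
```

```text
turn [-0. -0.  0.] shift cm [-0.04  0.13  0.15] | 0.3 deg j6 93.4 t 35.6
49.814977835187186 [ 0.55 -0.24 -1.41]
```

>>> {"name": "apply_moves", "arguments": {"targets": "0 0 0 0 0 0.1 4; 0 0 0 0 0 0.2 4; 0 0 0 0 0 0.25 4; 0 0 0 0 0 0.3 4; 0 0 0 0 0 0.3 4"}}

```text
time: 36.1
tool_pos: [606.9, 33.0, 107.2]
tcp_rot: [-167.9, -0.2, -94.3]
ft_force: [-2.0, 0.1, 4.6]
finger_gap: 49.4
```

>>> {"name": "apply_moves", "arguments": {"targets": "0 0 0 0 0 0 5; 0 0 0 0 0 0 5.4; 0 0 0 0 0 0 6.5; 0 0 0 0 0 0 8.5; 0 0 0 0 0 0 8.5"}}

```text
time: 36.6
tool_pos: [606.1, 33.0, 106.0]
tcp_rot: [-168.0, -0.2, -94.3]
ft_force: [-0.6, -0.1, 0.3]
finger_gap: 84.8
```

>>> {"name": "apply_moves", "arguments": {"targets": "0 0 0 0 0 -3 8.5; 0 0 0 0 0 -7 8.5; 0 0 0 0 0 -11 8.5; 0 0 0 0 0 -15 8.5; 0 0 0 0 0 -18 8.5"}}

```text
time: 37.1
tool_pos: [568.9, 36.4, 285.4]
tcp_rot: [-167.8, -0.2, -94.3]
ft_force: [0.8, -0.4, -0.4]
finger_gap: 85.2
```

>>> {"name": "apply_moves", "arguments": {"targets": "0 0 0 0 0 0 8.5; 0 0 0 0 0 0 8.5; 0 0 0 0 0 0 8.5; 0 0 0 0 0 0 8.5; 0 0 0 0 0 0 8.5"}}

```text
time: 37.6
tool_pos: [568.3, 36.3, 280.6]
tcp_rot: [-168.1, -0.2, -94.3]
ft_force: [0.5, -0.3, -0.1]
finger_gap: 85.2
```

```bash
python3 look.py w10.png; python3 - <<'E'
from h import *
im=save('scene','s10.png'); t=save('top','t10.png')
a=cv2.resize(im[130:300,140:400],None,fx=2.5,fy=2.5,interpolation=cv2.INTER_CUBIC)
w=cv2.imread('pics/w10.png')[:,:,::-1]
w=w[0:340]; b=cv2.resize(w,None,fx=.9,fy=.9)
b=np.pad(b,((0,max(0,0)),(0,0),(0,0)))
h=min(a.shape[0],b.shape[0]); 
f=np.concatenate([cv2.resize(a,(400,262)),cv2.resize(w,(400,262))],1); save('','c10.png',f)
C=(camera_model('wrist'),np.load('w10.png.npy')); o,M=lanepose()
for i in range(3): print([np.round(proj(n,o+M@[41.5+64*i,0,56],C if n=='wrist' else None)) for n in('wrist','top','scene')])
E
```

```text
[568.31  36.33 280.61] [-168.1    -0.19  -94.31] 37.6
[array([331., 283.]), array([236., 272.]), array([190., 287.])]
[array([266., 284.]), array([212., 274.]), array([195., 275.])]
[array([192., 284.]), array([188., 276.]), array([201., 262.])]
```

View pics/c10.png

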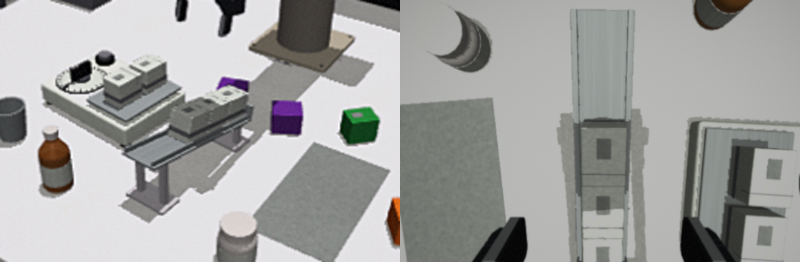

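All three lane cartons project onto their expected spots: labels at (192,284) and (266,284) match the prediction, flat and touching. The mat is empty and both old cartons are upright on the pan. Handing in.

```bash
python3 -c "
from bench import *
print(hand_in(), sense()['time'])"
```

```text
the job is handed in; nothing more can be done
the job is handed in; nothing more can be done
```

The job is done and handed in at about 38 s on the robot's clock; no verdict came back.

- **Scale:** I turned the tare knob to zero and let go. The pointer read about −0.05 rad, inside the ±0.1 mark, and still showed in the mark with the first carton on the pan.
- **Old cartons:** The two oldest went onto the pan one after the other, front one first. I then pressed the record button until it bottomed out (18 N), with both cartons upright in the picture.
- **New cartons:** Only two white new cartons were there. Both went into the lane, set down just behind the third old carton.

In the last pictures the two rear lane labels were where the lane fit predicted. The front carton, partly hidden at the picture's edge, stood against the lip. Both old cartons stood upright on the pan, and the gripper was clear of everything. The bottle, jar and cup were never touched, and the look-alike blocks were left alone.

Estimates of the record button's position disagreed by up to 15 mm, but the press at their average reached full travel. I did not re-measure the pointer angle after pressing record. No other check failed.

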